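Clear the run-out and draw the insert slide from the mould frame

TASK

A white spray can has toppled onto the green plate, in the way of the mould insert. First stand it upright again in the empty front place of the can lane, next to the blue cans. Then take the insert slide by its black grip, draw it straight and level out of the mould frame without forcing it, and lay it flat on the green plate; leave the other things on the bench as they are.

Things in the scene. Friction and masses are not known exactly. Their poses are not given: they have to be found in the camera images.
- can_mid (a point): middle of the toppled white spray can: cylinder 53 mm in diameter, 155 mm long in all (straight body from the base to about 110 mm, then shoulder and cap), 0.2 kg. The point is on its axis, 77.5 mm from its base. z runs along the can from base to cap: level while it lies, up when it stands. At the start it lies on the green plate, cap roughly to the left.
- lane_place (a point): centre of the empty front place of the can lane, on the lane's floor, 3 mm above the bench. The lane is a grey steel channel left of the mould frame, 204 x 74 mm, inside 68 mm wide, rim 16 mm high. x runs along the lane away from the robot to the two blue cans behind, the nearer about 66 mm on; z up. Rims' inner faces: 33 mm in front, 34 mm either side.
- blue_can_a: blue spray can, 50 mm in diameter, 140 mm tall, standing loose in the middle of the can lane; origin at the centre of its underside, z along the can. A bystander.
- blue_can_b: the same kind of blue can, standing loose at the back of the can lane. A bystander.
- mould_frame: fixed mould frame: steel lower block 130 x 120 x 30 mm with a channel on top, two rear pillars, and a green upper block above it from z = 112 to 140 mm (plate and ring on top to 158). Origin on the bench, 60 mm behind the lower block's front face; x points into the frame (away from the robot) along the channel, y left, z up. The upper block spans x -70 to 70 mm, y -60 to 60 mm.
- channel_mouth (a point): front end of the channel, centre of its floor, 30 mm above the bench; axes as mould_frame. The channel is 66 mm wide and 15.5 mm high under its keeper strips (52 mm between the strips): the slide has 1 mm play each side and 1.5 mm in height, and binds if turned or tipped. It leaves towards -x.
- slide_mid (a point): middle of the insert slide, 10 mm above its underside. An aluminium plate 98 mm long (x), 64 mm wide (y), 14 mm thick, with a 46 mm wide raised face (21 mm high in all) with two plug-shaped cavities; 0.26 kg, slides freely. x points into the frame, z up. Home, this point is 43 to 51 mm behind the channel mouth; it is out when 49 mm in front of it.
- slide_grip (a point): centre of the slide's upright black grip, 83 mm in front (-x) of the slide's middle and 30 mm above its underside; axes as the slide. 12 mm wide (y), 22 mm deep (x), from 3 to 46 mm above the underside. Home, it stands 22 to 30 mm in front of the green upper block's edge and 52 mm below its underside: no room for a hand from straight above; it must lean back towards the robot.
- green_plate: dark green flat steel plate, 110 mm (x) by 150 mm (y, roughly along the channel), top 6 mm above the bench, fixed in front of the mould frame. Origin at the centre of its underside. The slide is laid here.
- insert_slide: the insert slide; origin at the centre of its underside, axes as slide_mid.
- ferrule_jar: small clear jar of brass ferrules, 52 mm in diameter, 58 mm tall; origin under its centre. A loose bystander.
- red_scraper: scraper with a red handle, 147 x 28 x 13 mm, lying flat; origin under its centre. A loose bystander.
- blue_lump: dark blue lump of plastic, 28 x 41 x 18 mm, right of the plate; origin under its centre. A loose bystander.
- tote_pellets: large beige plastic tote of white pellets, fixed, in the middle and right of the bench: about 300 mm (x) by 415 mm (y) at the rim, 170 mm tall; origin under its centre. An obstacle: pass above it.

How it is judged (in metres and radians):
On the way, in this order (a step that is already met when the one before it is completed fails the run):
1. the white can stands upright in the front place of the lane, while the slide is still in its channel (angle between can_mid's own z axis and vertical below 0.06 rad and x of can_mid in the frame of lane_place between -0.02 and 0.02 m and y of can_mid in the frame of lane_place between -0.014 and 0.014 m and z of can_mid in the frame of lane_place between 0.072 and 0.083 m and x of slide_mid in the frame of channel_mouth above 0.02 m), for 0.2 s.
2. the slide is drawn level and straight to the mouth of its channel (x of slide_mid in the frame of channel_mouth below -0.042 m and angle between slide_mid's own z axis and vertical below 0.1 rad and y of slide_mid in the frame of channel_mouth between -0.012 and 0.012 m and z of slide_mid in the frame of channel_mouth between -0.002 and 0.022 m).
At the end, for the whole second after the job is handed in: The white can stands upright (3.5 degrees) in the lane's front place, within 20 mm along and 14 mm across of its centre; the slide lies flat (3 degrees), cavities up and at rest on the green plate, its middle within 30 mm across and 35 mm along of the plate's centre (angle between can_mid's own z axis and vertical below 0.06 rad and x of can_mid in the frame of lane_place between -0.02 and 0.02 m and y of can_mid in the frame of lane_place between -0.014 and 0.014 m and z of can_mid in the frame of lane_place between 0.072 and 0.083 m and linear speed of insert_slide below 0.02 m/s and angle between slide_mid's own z axis and vertical below 0.05 rad and x of slide_mid in the frame of green_plate between -0.03 and 0.03 m and y of slide_mid in the frame of green_plate between -0.035 and 0.035 m and z of slide_mid in the frame of green_plate between 0.012 and 0.02 m); the robot touches nothing.
It fails at once if a blue can is knocked over or pushed away (tilt over 0.2 rad or moved over 30 mm) (angle between any of blue_can_a, blue_can_b's own z axis and vertical above 0.2 rad or distance of any of blue_can_a, blue_can_b from where it was at the start of the episode above 0.03 m).
It fails at once if the jar, the scraper or the lump is moved by more than 30 mm (distance of any of ferrule_jar, red_scraper, blue_lump from where it was at the start of the episode above 0.03 m).
It fails at once if the slide is forced: more than 60 N between it and the mould frame (contact force between insert_slide and mould_frame above 60 N).
It fails at once if the slide is tipped by more than 0.07 rad while still well inside its channel (x of slide_mid in the frame of channel_mouth above -0.02 m and angle between slide_mid's own z axis and vertical above 0.07 rad).
It also fails if it takes over 59 s, if anything falls off the work surface, if the arm or the gripper's body presses on something with over 40 N, if the wrist force passes 120 N, or if a joint passes its speed limit or range.

ROBOT

A 7-joint arm with a two-finger parallel gripper is mounted at the origin on the work surface; the furniture and walls round the work are solid. World frame = base frame: x ahead of the robot, y to its left, z up, the work surface at z = 0. Lengths are in m, angles in degrees, forces in N, time in s.
With the tool pointing down it reaches from about 0.425 to 0.875 m from the base axis. Payload 4.7 kg.
Tool frame: the origin (TCP) lies at the very end of the fingers, on their centre line; the grasp point (between the pads) lies 19 mm behind it; z points along the fingers, x is the direction in which the jaws open and shut, and the axes are right-handed (so a half turn about z gives the same grasp; the last joint's range is limited). The gripper opens to 87 mm and grips with 3 to 60 N. Pads are 19 mm wide; open, the fingers measure 117 mm over their backs; the gripper's body (75 mm by 190 mm) begins 51 mm behind the grasp point.
Start: joints at [-76.37, 18.392, -4.016, 83.108, 1.295, 78.541, -3.26], TCP at [0.144, 0.634, 0.202] pointing down, gripper open.
Joint ranges: [-163.93, 163.93], [-17.29, 119.83], [-79.2, 71.16], [3.27, 140.29], [-89.18, 269.18], [5.43, 117.66], [-154.24, 154.24]. Speed limits (degrees/s): [147.25, 147.25, 180, 180, 180, 180, 180].

INTERFACE

Orientations are given as [roll, pitch, yaw] about the fixed x, y, z axes, in that order (R = Rz(yaw) Ry(pitch) Rx(roll)).
In Python, from cell import sensors, vision, env gives the robot as it stands.
- The arm moves only by the shell command python3 -m inch 'ROWS' [OPENING] [FORCE]. ROWS is a JSON object of lists of equal length, an entry for each row: "dp": the shift along the tool's x, y, z in m, a list of three; "turn": the turn about the tool's z in degrees. A call has 1 to 8 rows; each row shifts and turns the commanded pose from where the row before left it, along the tool's axes as they then stand; what a row does not reach is not made up. A row lasts 1/8 s, in which the tool goes at most 62.5 mm and 10.7 degrees, less where a joint would pass 70% of its speed; a pose out of reach is approached as far as the arm can. A call is refused whole if a number of a shift passes 0.0625 or a number of a turn 10.7, either way. A call with a gripper value outside its range is refused whole. OPENING is the closure, from -1 (fully open) to 1 (shut), set as the call begins (- or left out, the last holds). The fingers move at their own pace and stop on an object; FORCE is the grip in N (left out, the last holds). Time passes only in rows, so rows that do not move let the fingers close. It gives the time, the measured TCP pose, the force and the opening at its end, in the units of the state.
- sensors.get_obs(): the state, without advancing time (a new reading comes with each control period).
- vision.read_camera(name): name is "scene" or "top" or "wrist"; returns the picture (384x512x3 uint8, blue, green, red); there is no depth.
- vision.get_calibration(name): a dict with "K" (3x3 intrinsics, pixels), "k1" (the pictures are not rectified: a ray, as slopes to the right and down, at radius r is drawn at 1 + k1 r^2 times it, then the intrinsics apply), "pose" (4x4, takes a point from camera to world coordinates). Camera axes: x right, y down, z forward; pixel columns grow to the right and rows downward; lengths in m; the calibration is good to about 2 mm. A picture is of the moment at which its call begins: read the wrist's pose just before it. get_calibration takes no time and is no camera call; for the wrist camera it gives the pose at the moment of the call.
- env.sign_off(): hands the job in, once; it reports no verdict.
The state is a dict: "time_s": time; "qpos": joint angles; "joint_velocities": joint speeds; "effort": joint torques, N m; "tool_pos": TCP position; "tool_rot": TCP orientation; "force": force on the tool from outside, world axes, zero at the start; "wrist_torque": the same for the moment, N m; "grip_width": finger opening in m.
Only numpy, scipy, OpenCV 4.12 (cv2) and the standard library are available. Lean on these libraries where they do the work, as an engineer would, in place of code of your own. Each camera call takes 0.05 s, during which the arm holds its last target.

## Working session

There is one attempt and no reset: what is moved stays moved. The work goes in short steps, Python scripts to look and compute and a shell command to move; the robot and the scene stay as the last step left them, time stands still between calls to the robot, and variables do not carry over. Pictures are saved under pics/ and viewed, and the job is handed in when it is done.

```bash
ls -la; mkdir -p pics; cat > look.py <<'E'
import cv2,sys,numpy as np
from cell import sensors,vision
def shot(n,f):
    c=vision.get_calibration(n); im=vision.read_camera(n)
    cv2.imwrite(f'pics/{f}.png',im); np.savez(f'pics/{f}.npz',K=c['K'],k1=c['k1'],pose=c['pose']); return im
if __name__=='__main__':
    for a in sys.argv[1:]:
        n,f=a.split(':'); shot(n,f)
    o=sensors.get_obs(); print(o)
E
python3 look.py scene:s0 top:t0 wrist:w0; python3 - <<'E'
import numpy as np
for f in ['s0','t0','w0']:
    d=np.load(f'pics/{f}.npz'); print(d['K'].round(1).tolist(),d['k1'],d['pose'].round(3).tolist())
E
```

```text
total 12
drwxr-xr-x  3 agent agent 4096 Dec  6 16:27 .
drwxr-xr-x 23 root  root  4096 Dec  6 16:27 ..
drwxr-xr-x  2 agent agent 4096 Dec  6 16:27 pics
{'time_s': 0.15, 'qpos': array([-76.36875679,  18.42932823,  -4.01414027,  83.15795109,
         1.29383912,  78.54263148,  -3.2595227 ]), 'joint_velocities': array([-0.06281127, -0.17776171, -0.12007866, -0.18027721,  0.01580649,
        0.0613927 ,  0.02099344]), 'effort': array([ 6.88071523e-04, -4.91782844e+01, -4.04210491e-01, -3.12881184e+01,
       -6.38854760e-02,  4.03006829e-02,  8.62831598e-05]), 'tool_pos': array([0.14422049, 0.63333404, 0.20112017]), 'tool_rot': array([1.79995578e+02, 8.47635304e-02, 7.71770528e+01]), 'force': array([0.01712962, 0.38158217, 0.52859648]), 'wrist_torque': array([-0.02280696,  0.04690134, -0.02033238]), 'grip_width': 0.08705252402030422}
[[430.1, 0.0, 259.5], [0.0, 430.1, 194.4], [0.0, 0.0, 1.0]] -0.012828258636582745 [[0.894, 0.383, -0.234, 0.756], [0.449, -0.763, 0.465, -0.357], [0.0, -0.521, -0.854, 1.074], [0.0, 0.0, 0.0, 1.0]]
[[444.0, 0.0, 256.2], [0.0, 444.0, 199.0], [0.0, 0.0, 1.0]] 0.0031303764143217824 [[0.029, -0.983, 0.183, 0.29], [-1.0, -0.03, -0.004, 0.178], [0.01, -0.183, -0.983, 1.137], [0.0, 0.0, 0.0, 1.0]]
[[320.3, 0.0, 252.0], [0.0, 320.3, 196.3], [0.0, 0.0, 1.0]] 0.013302180733930746 [[0.221, 0.94, 0.259, 0.072], [0.975, -0.212, -0.062, 0.649], [-0.003, 0.267, -0.964, 0.383], [0.0, 0.0, 0.0, 1.0]]
```

View images.

View pics/s0.png

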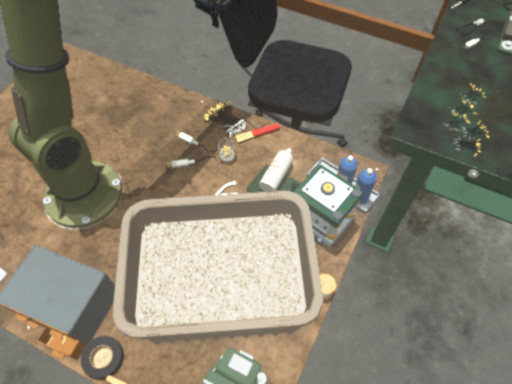

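View pics/t0.png

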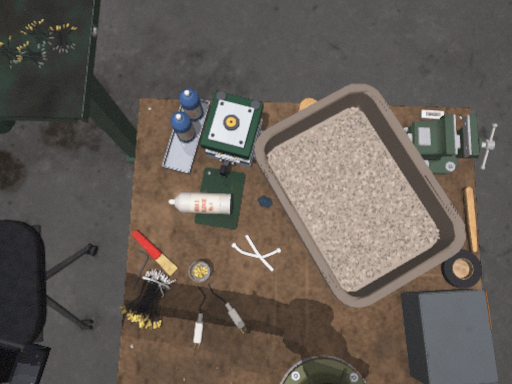

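View pics/w0.png

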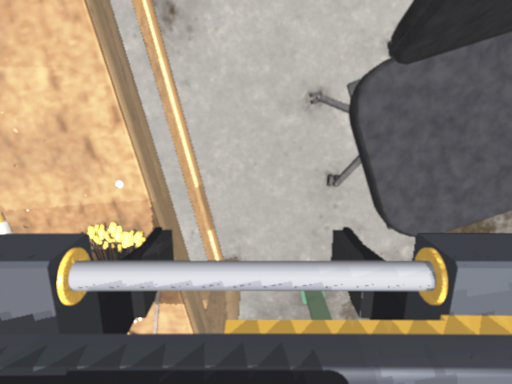

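```bash
cat > geo.py <<'E'
import numpy as np,cv2
class Cam:
    def __init__(s,f):
        d=np.load(f'pics/{f}.npz'); s.K=d['K'];s.k1=float(d['k1']);s.T=d['pose'];s.D=np.array([s.k1,0,0,0,0.])
    def ray(s,uv):
        p=cv2.undistortPoints(np.array([[uv]],float),s.K,s.D)[0,0]
        return s.T[:3,:3]@np.r_[p,1]
    def atz(s,uv,z):
        r=s.ray(uv);o=s.T[:3,3];return o+r*(z-o[2])/r[2]
    def proj(s,P):
        R=s.T[:3,:3].T;t=-R@s.T[:3,3]
        return cv2.projectPoints(np.atleast_2d(np.array(P,float)),cv2.Rodrigues(R)[0],t,s.K,s.D)[0][:,0]
def tri(obs):
    A=np.zeros((3,3));b=np.zeros(3)
    for c,uv in obs:
        r=c.ray(uv);r/=np.linalg.norm(r);M=np.eye(3)-np.outer(r,r);A+=M;b+=M@c.T[:3,3]
    return np.linalg.solve(A,b)
def crop(src,x0,y0,x1,y1,k,out):
    im=cv2.imread(f'pics/{src}.png')[y0:y1,x0:x1]
    im=cv2.resize(im,None,fx=k,fy=k,interpolation=cv2.INTER_CUBIC)
    for x in range((x0//10+1)*10,x1,10):
        X=int((x-x0+.5)*k);cv2.line(im,(X,0),(X,6 if x%50 else 14),(0,255,255),1)
        if x%20==0: cv2.putText(im,str(x),(X+1,18),0,.4,(0,255,255),1)
    for y in range((y0//10+1)*10,y1,10):
        Y=int((y-y0+.5)*k);cv2.line(im,(0,Y),(6,Y),(0,255,255),1)
        if y%20==0: cv2.putText(im,str(y),(8,Y+4),0,.4,(0,255,255),1)
    cv2.imwrite(f'pics/{out}.png',im)
E
python3 -c "
from geo import *
crop('t0',155,80,285,235,3.8,'t0a') 
crop('s0',210,135,390,255,4.2,'s0a')"
```

```text
(no output)
```

View pics/t0a.png

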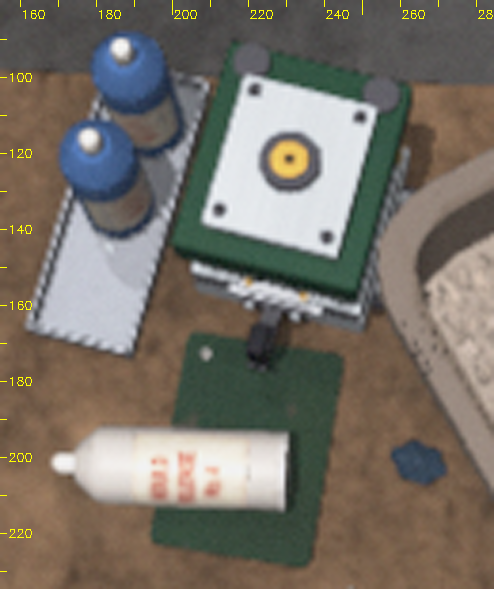

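View pics/s0a.png

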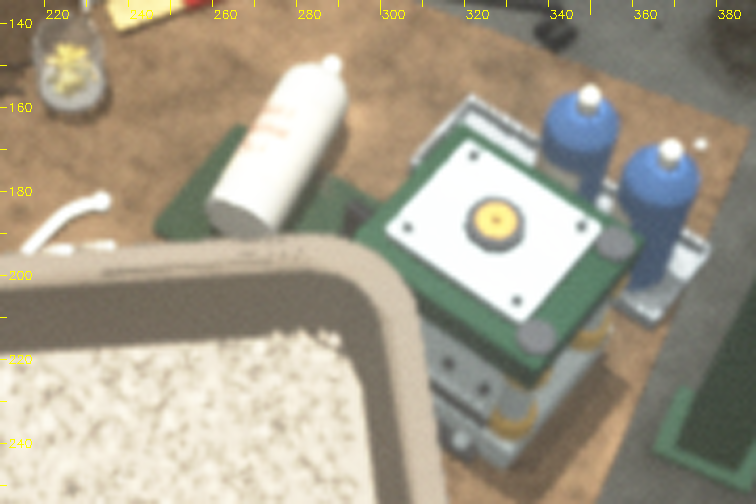

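```bash
cat > m0.py <<'E'
from geo import *
t=Cam('t0');s=Cam('s0')
pr=lambda n,v:print(n,np.round(v,4).tolist())
pl=[t.atz(p,.006) for p in [(204.5,167.4),(244.8,172.9),(234.8,228.4),(194.5,222.4)]]
for p in pl: pr('plate',p)
pr('c',np.mean(pl,0)); pr('sides',[np.linalg.norm(pl[i]-pl[(i+1)%4]) for i in range(4)])
d=(pl[0]+pl[1]-pl[2]-pl[3]);pr('plate yaw x into',np.degrees(np.arctan2(d[1],d[0])))
la=[t.atz(p,.016) for p in [(161.9,165.8),(189,172.9),(209.2,101.1)]]
for p in la: pr('lane',p)
pr('sides',[np.linalg.norm(la[0]-la[1]),np.linalg.norm(la[1]-la[2])])
d=la[2]-la[1];pr('lane yaw',np.degrees(np.arctan2(d[1],d[0])))
d=la[0]-la[1];pr('lane yaw front',np.degrees(np.arctan2(d[1],d[0]))-90)
fr=[t.atz(p,.140) for p in [(199.8,145.3),(247.1,156.6),(262.7,102.7),(215.8,90)]]
for p in fr: pr('frame',p)
pr('c',np.mean(fr,0)); pr('sides',[np.linalg.norm(fr[i]-fr[(i+1)%4]) for i in range(4)])
d=(fr[2]+fr[3]-fr[0]-fr[1]);pr('frame yaw',np.degrees(np.arctan2(d[1],d[0])))
cb=t.atz((230.5,203.5),.0325);ct=t.atz((168.2,201.1),.0325);pr('can base',cb);pr('tip',ct);pr('len',np.linalg.norm(cb-ct))
d=ct-cb;pr('can yaw',np.degrees(np.arctan2(d[1],d[0])))
pr('grip top',t.atz((223.4,170.3),.076))
E
python3 m0.py
```

```text
plate [0.5806, 0.3109, 0.006]
plate [0.5691, 0.2048, 0.006]
plate [0.4224, 0.2255, 0.006]
plate [0.4348, 0.3292, 0.006]
c [0.5017, 0.2676, 0.006]
sides [0.1067, 0.1481, 0.1044, 0.147]
plate yaw x into -7.5897
lane [0.5788, 0.4204, 0.016]
lane [0.5621, 0.3491, 0.016]
lane [0.7609, 0.3063, 0.016]
sides [0.0732, 0.2034]
lane yaw -12.1449
lane yaw front -13.2118
frame [0.5989, 0.3087, 0.14]
frame [0.5751, 0.1976, 0.14]
frame [0.709, 0.1648, 0.14]
frame [0.7374, 0.2777, 0.14]
c [0.6551, 0.2372, 0.14]
sides [0.1136, 0.1378, 0.1164, 0.142]
frame yaw -13.1839
can base [0.4821, 0.2376, 0.0325]
tip [0.4834, 0.3948, 0.0325]
len 0.1572
can yaw 89.5085
grip top [0.5567, 0.2559, 0.076]
```

```bash
python3 - <<'E'
from geo import *
t=Cam('t0')
for p in [(254,145),(258.5,163),(265,174),(284.5,211),(345,303),(258,140),(275,118)]: print(p,t.atz(p,.17).round(3))
# blue cans tops (z~.143)
for p in [(178.2,116.3),(186.3,92.7)]: print(p,t.atz(p,.143).round(3))
print('jar',t.atz((200,269),.058).round(3),'lump',t.atz((264.5,201.5),.018).round(3))
E
python3 -m inch --help 2>&1 | head -20; python3 look.py
```

```text
(254, 145) [0.594 0.182 0.17 ]
(258.5, 163) [0.552 0.171 0.17 ]
(265, 174) [0.528 0.156 0.17 ]
(284.5, 211) [0.445 0.111 0.17 ]
(345, 303) [ 0.251 -0.021  0.17 ]
(258, 140) [0.606 0.174 0.17 ]
(275, 118) [0.66  0.136 0.17 ]
(178.2, 116.3) [0.667 0.363 0.143]
(186.3, 92.7) [0.727 0.347 0.143]
jar [0.316 0.303 0.058] lump [0.492 0.152 0.018]
invalid input: not JSON, or not a number
{'time_s': 0.15, 'qpos': array([-76.36875679,  18.42932823,  -4.01414027,  83.15795109,
         1.29383912,  78.54263148,  -3.2595227 ]), 'joint_velocities': array([-0.06281127, -0.17776171, -0.12007866, -0.18027721,  0.01580649,
        0.0613927 ,  0.02099344]), 'effort': array([ 6.88071523e-04, -4.91782844e+01, -4.04210491e-01, -3.12881184e+01,
       -6.38854760e-02,  4.03006829e-02,  8.62831598e-05]), 'tool_pos': array([0.14422049, 0.63333404, 0.20112017]), 'tool_rot': array([1.79995578e+02, 8.47635304e-02, 7.71770528e+01]), 'force': array([0.01712962, 0.38158217, 0.52859648]), 'wrist_torque': array([-0.02280696,  0.04690134, -0.02033238]), 'grip_width': 0.08705252402030422}
```

```bash
cat > go.py <<'E'
import sys,numpy as np
from scipy.spatial.transform import Rotation as R
from cell import sensors
# target world TCP -> tool-axis shift ; optional measured->commanded assumed equal
o=sensors.get_obs(); p=o['tool_pos'];Rt=R.from_euler('xyz',o['tool_rot'],degrees=True)
print('t',round(o['time_s'],2),'tcp',p.round(4),'rot',o['tool_rot'].round(2),'F',o['force'].round(1),'w',round(o['grip_width'],4),'q',o['qpos'].round(1))
if len(sys.argv)>3:
    t=np.array([float(a) for a in sys.argv[1:4]]); print('dp tool',Rt.inv().apply(t-p).round(4),'rows>=',np.linalg.norm(t-p)/.0625)
E
python3 -m inch '{"dp":[[0,0,0],[0,0,0],[0,0,0],[0,0,0],[0,0,0],[0,0,0],[0,0,0],[0,0,0]],"turn":[9.65,9.65,9.65,9.65,9.65,9.65,9.65,9.65]}'
python3 go.py 0.483 0.3435 0.16
```

```text
time_s: 1.15
tool_pos: [0.1442, 0.6336, 0.2015]
tool_rot: [180.0, 0.0, -0.3]
force: [0.1, 0.5, 1.7]
grip_width: 0.0873
t 1.15 tcp [0.1442 0.6336 0.2015] rot [ 1.7996e+02  1.0000e-02 -3.4000e-01] F [0.1 0.5 1.7] w 0.0873 q [-84.2  18.2   6.   83.5  -1.9  78.4 -78.5]
dp tool [0.3405 0.288  0.0417] rows>= 7.166777559059022
```

```bash
python3 -m inch '{"dp":[[0.0426,0.036,0.005],[0.0426,0.036,0.005],[0.0426,0.036,0.005],[0.0426,0.036,0.005],[0.0426,0.036,0.005],[0.0426,0.036,0.005],[0.0426,0.036,0.005],[0.0426,0.036,0.005]],"turn":[0,0,0,0,0,0,0,0]}'
python3 -m inch '{"dp":[[0,0,0],[0,0,0]],"turn":[0,0]}'
python3 look.py wrist:w1 top:t1 >/dev/null; python3 go.py 0.483 0.3435 0.16
```

```text
time_s: 2.15
tool_pos: [0.486, 0.3444, 0.1617]
tool_rot: [-180.0, 0.0, -0.0]
force: [1.3, 0.6, -0.4]
grip_width: 0.0869
time_s: 2.4
tool_pos: [0.4844, 0.346, 0.1616]
tool_rot: [-180.0, 0.1, -0.0]
force: [-0.0, -0.2, -0.0]
grip_width: 0.0869
t 2.5 tcp [0.4836 0.3473 0.1618] rot [-1.7997e+02  5.0000e-02  1.4000e-01] F [ 0.3 -0.  -1.3] w 0.0871 q [-56.1  13.3  20.9  95.1  -5.   72.5 -34.1]
dp tool [-0.0006  0.0038  0.0018] rows>= 0.06811167359483021
```

View pics/w1.png

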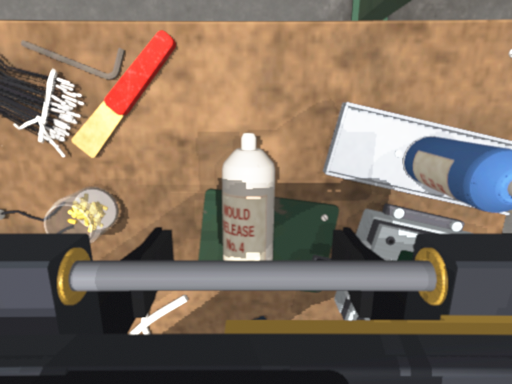

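View pics/t1.png

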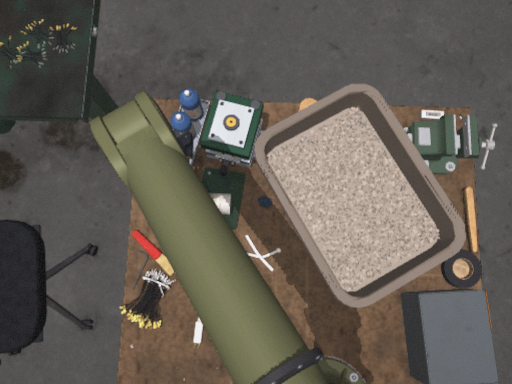

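```bash
python3 -c "
from geo import *
crop('w1',190,90,420,270,3.4,'w1a')"
```

```text
(no output)
```

View pics/w1a.png

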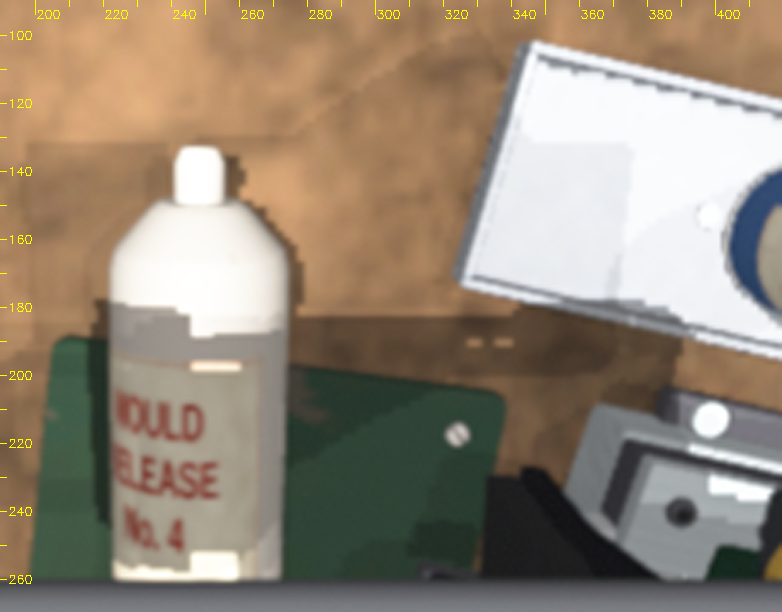

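```bash
python3 - <<'E'
from geo import *
w=Cam('w1')
print('tip',w.atz((248,132.7),.0325).round(4))
print('shoulder axis',w.atz((247.9,166.6),.0325).round(4))
print('edges',w.atz((221.9,178),.0325).round(4),w.atz((273.9,178),.0325).round(4),w.atz((247.3,230),.0325).round(4))
a=w.atz((346.9,101.9),.016);b=w.atz((325.4,172.7),.016);print('lane',a.round(4),b.round(4),np.linalg.norm(a-b))
# lane long edges
c=w.atz((189.5+782/3.4,89.5+100/3.4),.016);d=w.atz((189.5+782/3.4,89.5+357/3.4),.016)
print(c.round(4),d.round(4),np.degrees(np.arctan2(*(c-a)[1::-1])),np.degrees(np.arctan2(*(d-b)[1::-1])))
m=(a+b)/2;n=np.radians(-12.7);print('place',m+0.036*np.array([np.cos(n),np.sin(n),0]))
print('plate far left',w.atz((189.5+58/3.4,89.5+338/3.4),.006).round(4),w.atz((189.5+503/3.4,89.5+393/3.4),.006).round(4))
E
```

```text
tip [0.4793 0.3949 0.0325]
shoulder axis [0.4791 0.3622 0.0325]
edges [0.4532 0.3507 0.0325] [0.5048 0.3508 0.0325] [0.4782 0.2956 0.0325]
lane [0.5759 0.4232 0.016 ] [0.5593 0.3528 0.016 ] 0.07234124426039666
[0.6488 0.4069 0.016 ] [0.6597 0.3294 0.016 ] -12.624001739174458 -13.122376418021334
place [0.60272193 0.38011403 0.016     ]
plate far left [0.4337 0.3328 0.006 ] [0.5771 0.3146 0.006 ]
```

```bash
python3 -m inch '{"dp":[[-0.003,0.003,0.04],[0,0,0.04],[0,0,0.02],[0,0,0.01],[0,0,0]],"turn":[0,0,0,0,0]}'; python3 go.py .481 .3435 .0205
```

```text
time_s: 3.12
tool_pos: [0.4812, 0.3435, 0.0518]
tool_rot: [180.0, 0.0, 0.1]
force: [0.9, 0.7, 1.3]
grip_width: 0.0869
t 3.12 tcp [0.4812 0.3435 0.0518] rot [1.7999e+02 3.0000e-02 7.0000e-02] F [0.9 0.7 1.3] w 0.0869 q [-55.2  18.6  20.2 102.2  -7.3  60.5 -32.3]
dp tool [-0.0002 -0.      0.0313] rows>= 0.5011539991428754
```

```bash
python3 -m inch '{"dp":[[0,0,0.02],[0,0,0.011],[0,0,0]],"turn":[0,0,0]}';  python3 -m inch '{"dp":[[0,0,0],[0,0,0],[0,0,0],[0,0,0]],"turn":[0,0,0,0]}' 1 4; python3 look.py wrist:w2 top:t2 scene:s2 >/dev/null; python3 go.py
```

```text
time_s: 3.5
tool_pos: [0.4811, 0.342, 0.0196]
tool_rot: [179.9, 0.1, -0.0]
force: [0.5, 0.1, -0.4]
grip_width: 0.087
time_s: 4.0
tool_pos: [0.4821, 0.3428, 0.0212]
tool_rot: [-180.0, -0.0, -0.0]
force: [0.4, 0.0, 0.1]
grip_width: 0.055
t 4.15 tcp [0.4816 0.3432 0.0212] rot [-1.7996e+02  3.0000e-02 -1.0000e-02] F [-1.7  0.1  2.2] w 0.0469 q [-54.7  20.7  19.9 103.5  -8.3  57.2 -31.6]
```

View pics/w2.png

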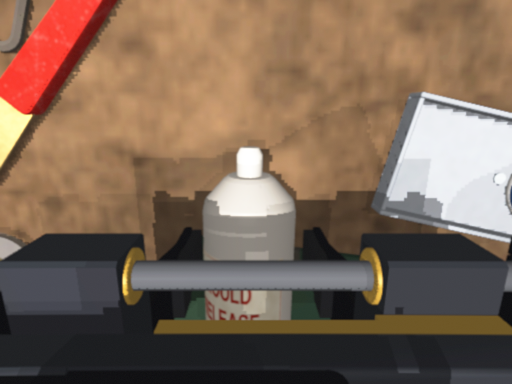

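View pics/s2.png

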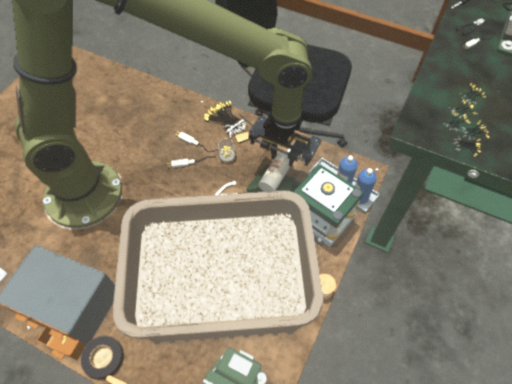

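```bash
python3 -m inch '{"dp":[[0,0,0],[0,0,0]],"turn":[0,0]}'; python3 look.py wrist:w3 >/dev/null; python3 go.py;python3 -c "
from geo import *
crop('w3',170,130,340,340,2.8,'w3a')"
```

```text
time_s: 4.4
tool_pos: [0.4817, 0.3432, 0.0212]
tool_rot: [-180.0, 0.0, -0.0]
force: [-2.4, 0.8, 2.8]
grip_width: 0.0466
t 4.45 tcp [0.4817 0.3432 0.0212] rot [-1.7996e+02  2.0000e-02 -1.0000e-02] F [-3.2  0.5  2.6] w 0.047 q [-54.7  20.7  19.9 103.5  -8.3  57.2 -31.6]
```

View pics/w3a.png

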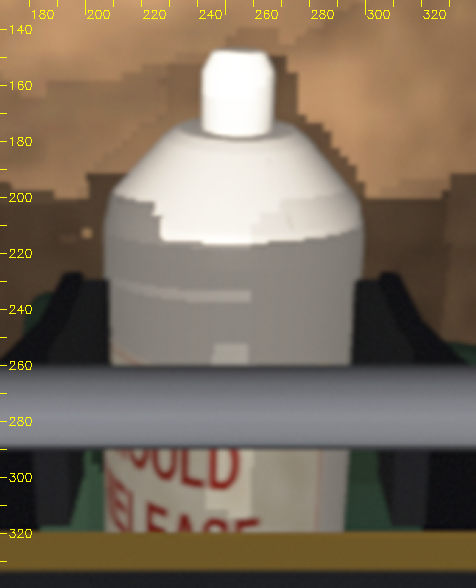

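```bash
python3 -m inch '{"dp":[[0,0,0],[0,0,0],[0,-0.003,0.007],[0,0,0]],"turn":[0,0,0,0]}' -0.45;  python3 go.py; python3 -m inch '{"dp":[[0,0,0],[0,0,0],[0,0,0],[0,0,0]],"turn":[0,0,0,0]}' 1 4;  python3 look.py wrist:w4 >/dev/null; python3 go.py;python3 -c "
from geo import *
crop('w4',170,130,340,340,2.8,'w4a')"
```

```text
time_s: 4.95
tool_pos: [0.4814, 0.3454, 0.013]
tool_rot: [179.9, 0.1, -0.0]
force: [-0.1, 0.6, -0.0]
grip_width: 0.0626
t 4.95 tcp [0.4814 0.3454 0.013 ] rot [ 1.7994e+02  6.0000e-02 -0.0000e+00] F [-0.1  0.6 -0. ] w 0.0626 q [-54.8  21.4  19.7 103.6  -8.5  56.5 -31.6]
time_s: 5.45
tool_pos: [0.482, 0.3457, 0.014]
tool_rot: [-180.0, -0.0, -0.0]
force: [0.0, -0.1, 0.2]
grip_width: 0.05
t 5.5 tcp [0.482  0.3456 0.0141] rot [-1.7999e+02 -1.0000e-02 -3.0000e-02] F [-0.2  0.3  0.6] w 0.0495 q [-54.8  21.4  19.7 103.6  -8.5  56.5 -31.6]
```

View pics/w4a.png

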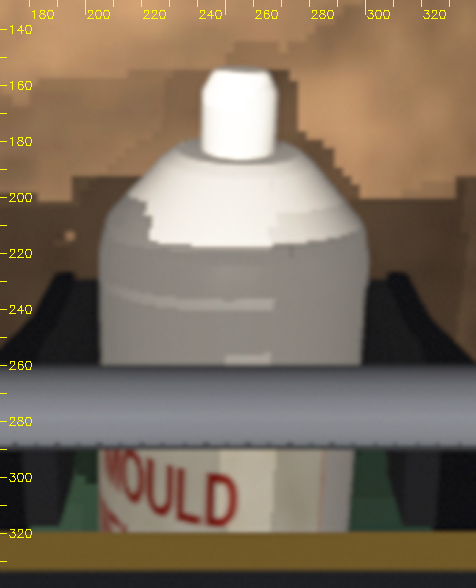

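```bash
python3 -m inch '{"dp":[[0,0,0],[0,0,0],[0,0,0]],"turn":[0,0,0]}';  python3 go.py
```

```text
time_s: 5.88
tool_pos: [0.482, 0.3457, 0.014]
tool_rot: [-180.0, -0.0, -0.0]
force: [-0.7, -0.4, -0.3]
grip_width: 0.0497
t 5.88 tcp [0.482  0.3457 0.014 ] rot [-1.8e+02 -0.0e+00 -2.0e-02] F [-0.7 -0.4 -0.3] w 0.0497 q [-54.8  21.4  19.7 103.6  -8.5  56.5 -31.6]
```

```bash
python3 - <<'E'
import numpy as np
th=np.radians([0,7,14,22,32,42,52,62,71,79,85,89.]); yb=np.array([0,13,28,42,50,52,52,52,52,52,52,52])/1e3
d=.106;r=.0265
y=yb+d*np.cos(th)-r*np.sin(th); z=d*np.sin(th)+r*np.cos(th)
print(np.c_[-np.diff(y),-np.diff(z)].round(4).tolist()); print(y[-1]-y[0],z[-1]-z[0])
E
```

```text
[[-0.009, -0.0127], [-0.0095, -0.0121], [-0.0059, -0.0129], [0.0045, -0.0144], [0.0128, -0.012], [0.0167, -0.0092], [0.018, -0.0062], [0.0169, -0.0028], [0.0152, -0.0003], [0.0114, 0.0012], [0.0075, 0.0015]]
-0.0786460088392923 0.0799463444571655
```

```bash
python3 -m inch '{"dp":[[0,-0.009,-0.0127],[0,-0.0095,-0.0121],[0,-0.0059,-0.0129],[0,0.0045,-0.0144],[0,0,0]],"turn":[0,0,0,0,0]}' 1 6; python3 look.py wrist:w5 scene:s5 top:t5 >/dev/null; python3 go.py; python3 -c "
from geo import *
crop('s5',220,100,400,230,4.2,'s5a')"
```

```text
time_s: 6.5
tool_pos: [0.4833, 0.366, 0.0681]
tool_rot: [-179.8, -0.1, -0.1]
force: [0.4, 0.5, -0.0]
grip_width: 0.0488
t 6.65 tcp [0.4822 0.3657 0.0663] rot [-1.7995e+02 -4.0000e-02 -3.0000e-02] F [0.4 0.7 0.2] w 0.0488 q [-56.3  19.2  19.9  99.6  -7.3  62.4 -34.1]
```

View pics/w5.png

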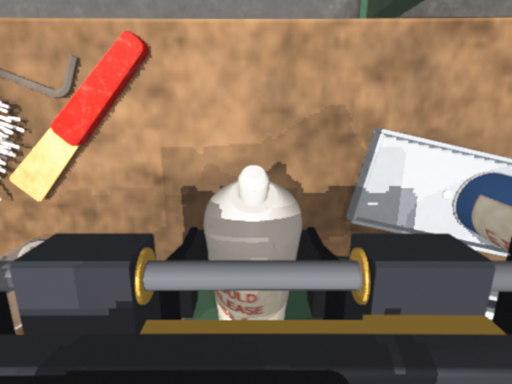

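View pics/s5a.png

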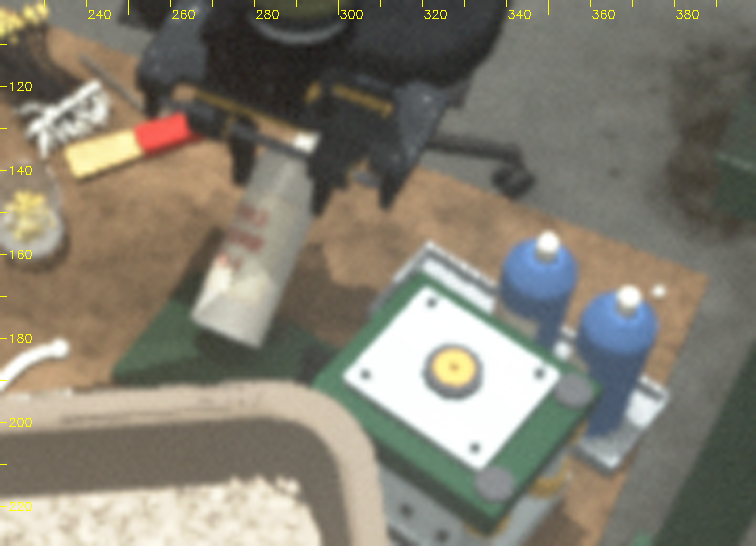

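```bash
python3 -m inch '{"dp":[[0,0.0128,-0.012],[0,0.0167,-0.0092],[0,0.018,-0.0062],[0,0.0169,-0.0028],[0,0,0]],"turn":[0,0,0,0,0]}'; python3 look.py wrist:w6 scene:s6 >/dev/null; python3 go.py; python3 -c "
from geo import *
crop('s6',220,100,400,230,4.2,'s6a')"
```

```text
time_s: 7.28
tool_pos: [0.4835, 0.2991, 0.0983]
tool_rot: [-179.9, -0.1, -0.2]
force: [-0.9, 1.1, 6.0]
grip_width: 0.0485
t 7.38 tcp [0.4832 0.3005 0.0981] rot [-1.7986e+02 -1.4000e-01 -1.1000e-01] F [-0.1  1.2  6.2] w 0.0485 q [-53.8  13.   22.  103.2  -5.4  64.6 -30.2]
```

View pics/w6.png

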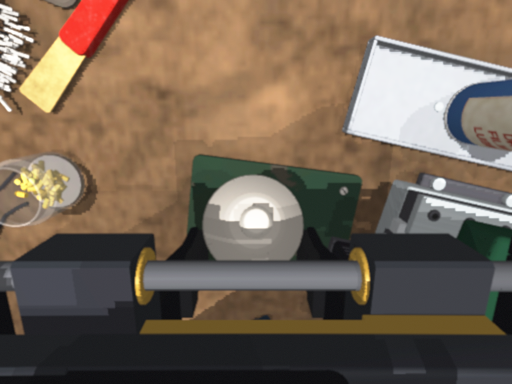

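View pics/s6a.png

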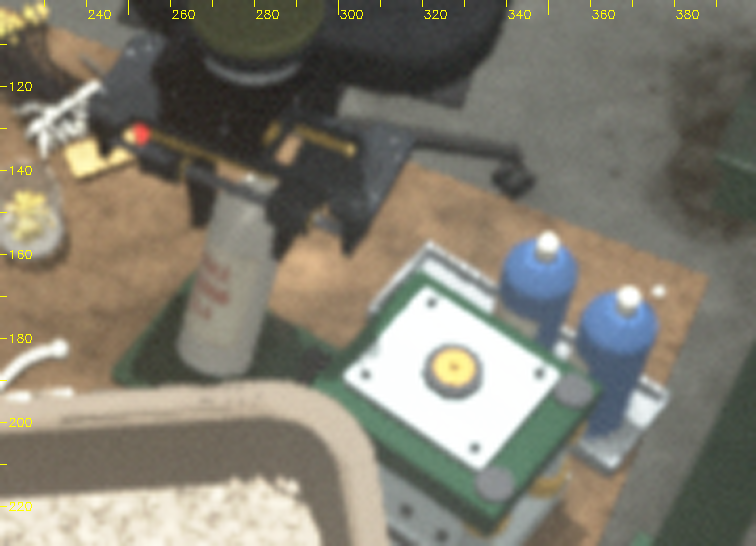

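```bash
python3 -m inch '{"dp":[[0,0.012,-0.002],[0,0.01,0],[0,0.008,0],[0,0,0]],"turn":[0,0,0,0]}'; python3 look.py wrist:w7 scene:s7 >/dev/null; python3 go.py; python3 -c "
from geo import *
crop('s7',220,100,400,230,4.2,'s7a')"
```

```text
time_s: 7.88
tool_pos: [0.4826, 0.2692, 0.0986]
tool_rot: [180.0, -0.0, -0.2]
force: [-0.3, -0.1, 5.6]
grip_width: 0.0486
t 7.97 tcp [0.4825 0.2705 0.0987] rot [-1.7998e+02 -5.0000e-02 -8.0000e-02] F [ 0.4 -1.4  5.4] w 0.0486 q [-52.5  11.2  22.9 105.3  -4.8  64.4 -28. ]
```

View pics/w7.png

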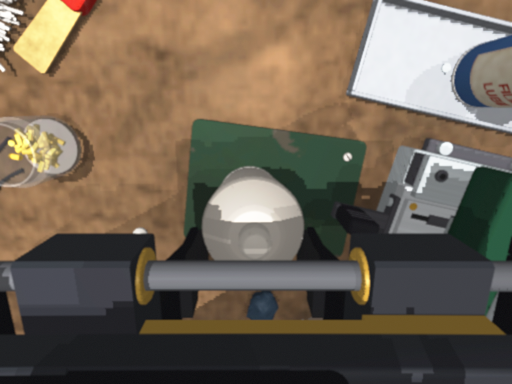

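View pics/s7a.png

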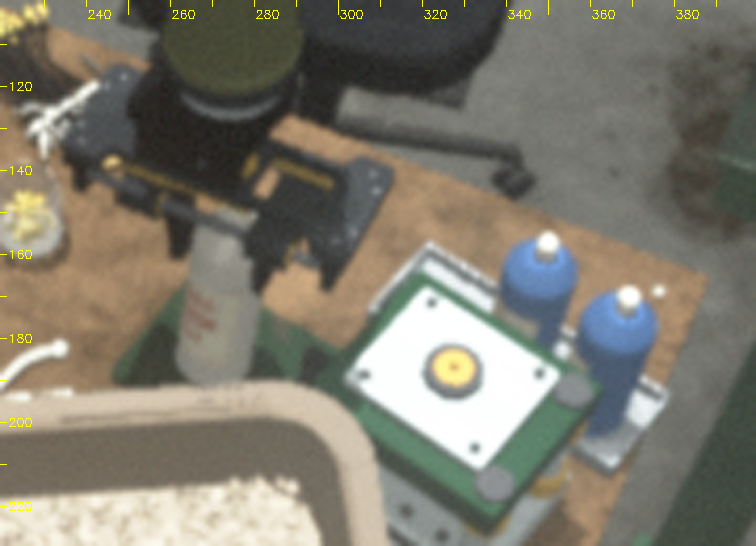

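```bash
cat > canproj.py <<'E'
from geo import *
from scipy.spatial.transform import Rotation as R
def prof(): return [(0,.0265),(.110,.0265),(.118,.0245),(.13,.015),(.137,.008),(.153,.007),(.155,.0055)]
def draw(f,base,tiltx,tilty,out,k=3,box=(180,120,340,300)):
    c=Cam(f);im=cv2.imread(f'pics/{f}.png');x0,y0,x1,y1=box
    im=cv2.resize(im[y0:y1,x0:x1],None,fx=k,fy=k,interpolation=cv2.INTER_CUBIC)
    Rm=R.from_rotvec(np.radians([tiltx,tilty,0]))
    for h,r in prof():
        a=np.linspace(0,2*np.pi,60);P=np.c_[r*np.cos(a),r*np.sin(a),0*a+h]
        q=c.proj(Rm.apply(P)+base); q=((q-[x0,y0]+.5)*k).astype(int)
        cv2.polylines(im,[q.reshape(-1,1,2)],True,(0,0,255) if h in(0,.155) else (0,255,0),1)
    cv2.imwrite(f'pics/{out}.png',im)
E
python3 - <<'E'
from canproj import *
draw('w7',[.4825,.2705,.006],0,0,'w7m')
draw('s7',[.4825,.2705,.006],0,0,'s7m',4,(220,100,400,230))
E
```

```text
(no output)
```

View pics/w7m.png

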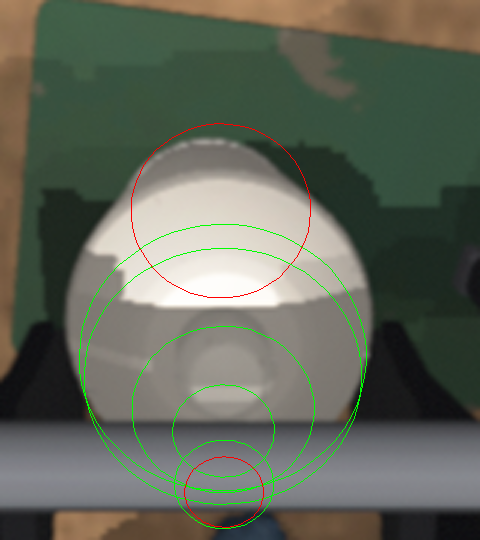

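View pics/s7m.png

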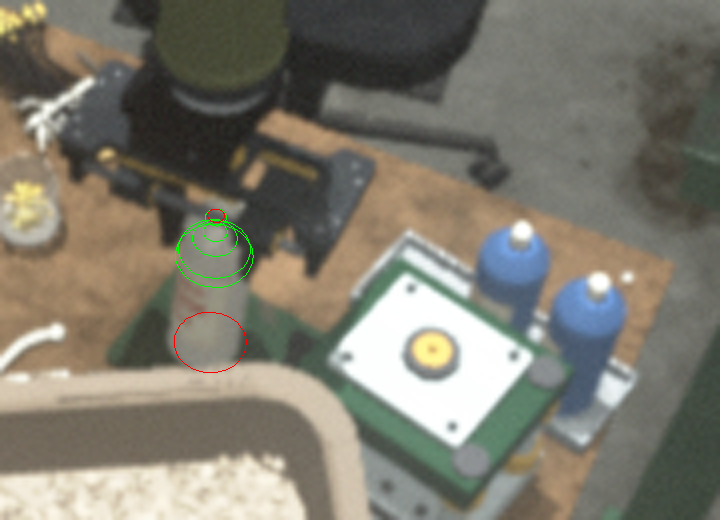

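```bash
python3 - <<'E'
from canproj import *
for a in (12,20):
    r=np.radians(a)
    g=np.array([.4825,.2705,.116]); ax=np.array([0,np.sin(r),np.cos(r)])
    b=g-.108*ax; print(b, b[2]-.0265*np.sin(r))
    draw('w7',b,-a,0,f'w7m{a}',2.4)
import cv2
cv2.imwrite('pics/w7mm.png',np.hstack([cv2.imread(f'pics/w7m{a}.png') for a in (12,20)]))
E
```

```text
[0.4825     0.24804554 0.01036006] 0.004850399314078376
[0.4825     0.23356182 0.0145132 ] 0.00544966315699167
```

View pics/w7mm.png

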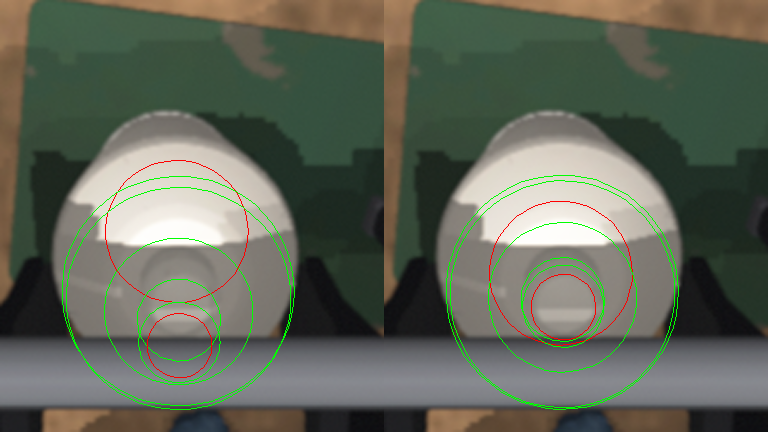

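```bash
python3 -m inch '{"dp":[[0,0.005,0],[0,0.005,0.001],[0,0.004,0.001],[0,0,0]],"turn":[0,0,0,0]}'; python3 look.py wrist:w8 scene:s8 >/dev/null; python3 go.py; python3 - <<'E'
from canproj import *
import canproj
canproj.prof=lambda:[(0,.0265),(.110,.0265),(.121,.026),(.139,.011),(.139,.0075),(.155,.006)]
draw('w8',[.4825,.2565+.005,.006],0,0,'w8m')
draw('s8',[.4825,.2565+.005,.006],0,0,'s8m',4,(220,100,400,230))
w=Cam('w7')
print(w.atz((192,121),.006),w.atz((365,143),.006))
E
```

```text
time_s: 8.48
tool_pos: [0.4818, 0.256, 0.0964]
tool_rot: [180.0, 0.0, -0.1]
force: [-1.5, -0.9, 6.4]
grip_width: 0.0484
t 8.57 tcp [0.4818 0.2564 0.0964] rot [ 1.7997e+02  3.0000e-02 -5.0000e-02] F [ 0.  -1.7  6.1] w 0.0485 q [-51.8  10.5  23.3 106.3  -4.6  64.1 -26.9]
[0.43161842 0.33046857 0.006     ] [0.57745587 0.31191054 0.006     ]
```

View pics/w8m.png

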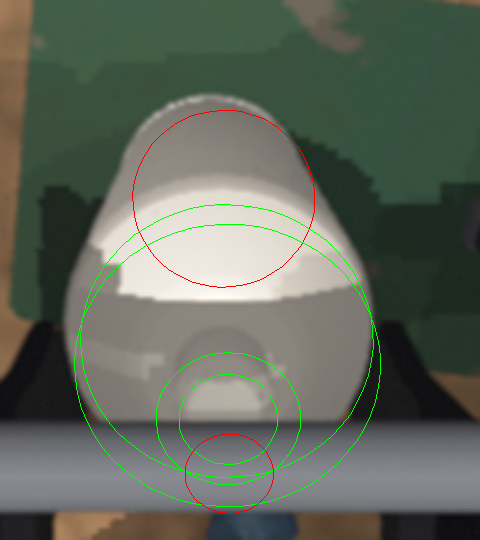

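View pics/s8m.png

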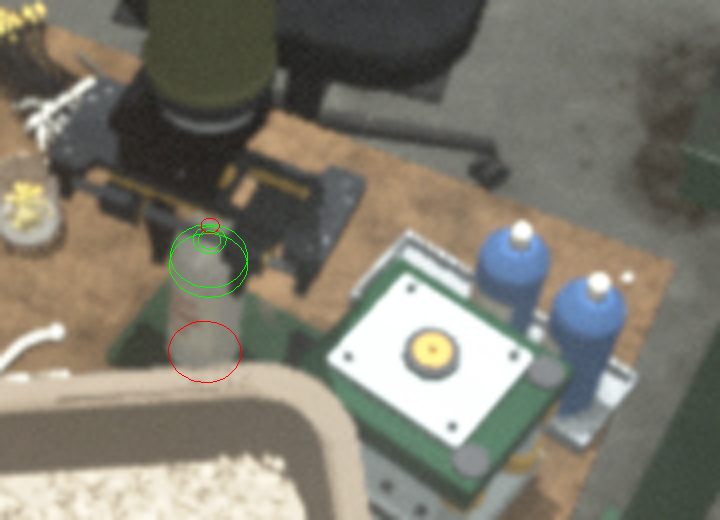

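```bash
python3 -m inch '{"dp":[[0,0,0],[0,0,0],[0,0,0]],"turn":[0,0,0]}' -0.5; python3 look.py wrist:w9 scene:s9 >/dev/null; python3 go.py; python3 - <<'E'
from canproj import *
import canproj
canproj.prof=lambda:[(0,.0265),(.110,.0265),(.121,.026),(.139,.011),(.139,.0075),(.155,.006)]
draw('w9',[.4825,.2665,.006],0,0,'w9m')
E
```

```text
time_s: 8.95
tool_pos: [0.4815, 0.257, 0.0957]
tool_rot: [180.0, 0.0, -0.0]
force: [0.4, -0.5, 0.0]
grip_width: 0.064
t 9.05 tcp [0.4817 0.2571 0.0959] rot [ 1.7998e+02  3.0000e-02 -2.0000e-02] F [ 0.8 -0.1 -0.5] w 0.0645 q [-51.9  10.6  23.3 106.3  -4.6  64.  -26.9]
```

View pics/w9m.png

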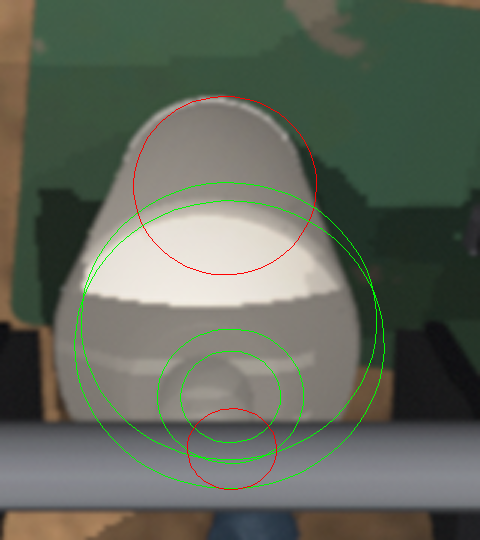

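```bash
python3 -m inch '{"dp":[[-0.0027,-0.0095,0.0015],[0,0,0]],"turn":[0,0]}'; python3 -m inch '{"dp":[[0,0,0],[0,0,0],[0,0,0]],"turn":[0,0,0]}' 1 25; python3 look.py wrist:w10 scene:s10 >/dev/null; python3 go.py; python3 - <<'E'
from canproj import *
import canproj
canproj.prof=lambda:[(0,.0265),(.110,.0265),(.121,.026),(.139,.011),(.139,.0075),(.155,.006)]
draw('w10',[.479,.2665,.006],0,0,'w10m')
E
```

```text
time_s: 9.3
tool_pos: [0.4786, 0.2681, 0.0945]
tool_rot: [-180.0, 0.0, 0.1]
force: [-0.2, -0.0, 0.1]
grip_width: 0.0655
time_s: 9.68
tool_pos: [0.4794, 0.2665, 0.0948]
tool_rot: [-180.0, -0.0, -0.0]
force: [0.3, 0.3, -0.0]
grip_width: 0.0504
t 9.78 tcp [0.4794 0.2666 0.0948] rot [-1.7999e+02 -1.0000e-02 -4.0000e-02] F [ 0.4  0.1 -0.9] w 0.0502 q [-52.4  10.9  22.9 106.1  -4.7  63.9 -27.9]
```

View pics/w10m.png

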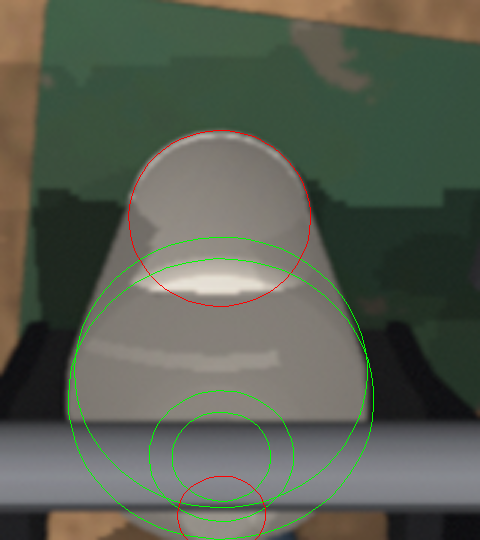

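```bash
python3 -m inch '{"dp":[[0,0,-0.02],[0,0,-0.03],[0,0,-0.03],[0,0,0],[0,0,0],[0,0,0],[0,0,0],[0,0,0]],"turn":[0,-9.65,-9.65,-9.65,-9.65,-9.65,-9.65,-9.65]}';python3 -m inch '{"dp":[[0,0,0],[0,0,0]],"turn":[-9.65,0]}'; python3 look.py wrist:w11 scene:s11 >/dev/null; python3 go.py .57 .387 .18; python3 -c "
from geo import *
crop('s11',200,80,400,230,3.8,'s11a')"
```

```text
time_s: 10.78
tool_pos: [0.4789, 0.2664, 0.1743]
tool_rot: [-180.0, 0.0, 67.8]
force: [-0.5, 0.2, -2.0]
grip_width: 0.0503
time_s: 11.02
tool_pos: [0.479, 0.2664, 0.1744]
tool_rot: [-180.0, 0.0, 77.1]
force: [0.2, -0.7, -1.3]
grip_width: 0.0503
t 11.12 tcp [0.4791 0.2665 0.1745] rot [-1.7998e+02  2.0000e-02  7.7000e+01] F [ 0.  -0.3 -2.4] w 0.0508 q [-48.5   6.8  18.1 100.6  -2.2  73.   47.1]
dp tool [ 0.1379  0.0615 -0.0056] rows>= 2.4170687104336728
```

View pics/w11.png

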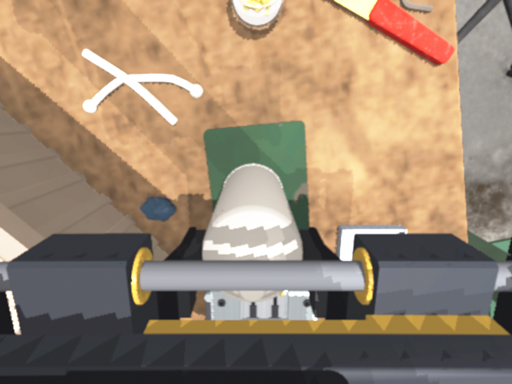

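View pics/s11a.png

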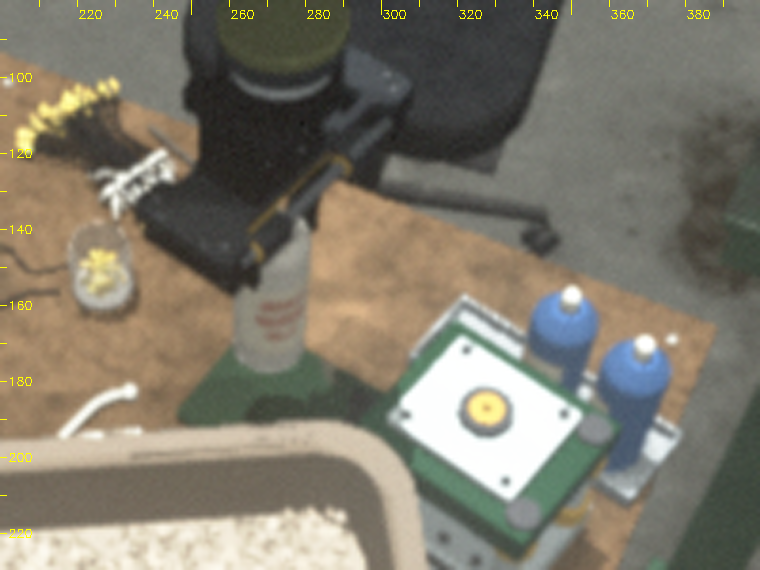

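```bash
python3 -m inch '{"dp":[[0.03,0,0],[0.04,0.01,0],[0.04,0.03,0],[0.0285,0.045,0],[0,0,0],[0,0,0]],"turn":[0,0,0,0,0,0]}'; python3 look.py wrist:w12 top:t12 >/dev/null; python3 go.py .6027 .380 .18
```

```text
time_s: 11.88
tool_pos: [0.5924, 0.3824, 0.1739]
tool_rot: [-179.9, 0.1, 77.1]
force: [0.8, -0.4, -1.0]
grip_width: 0.0501
t 11.97 tcp [0.5921 0.3828 0.1754] rot [-1.7998e+02 -4.0000e-02  7.7140e+01] F [-0.4  0.3 -1.1] w 0.0506 q [-47.2  26.2  17.3  76.9  -7.7  78.1  47.2]
dp tool [-0.0003  0.011  -0.0047] rows>= 0.1909302765574174
```

View pics/w12.png

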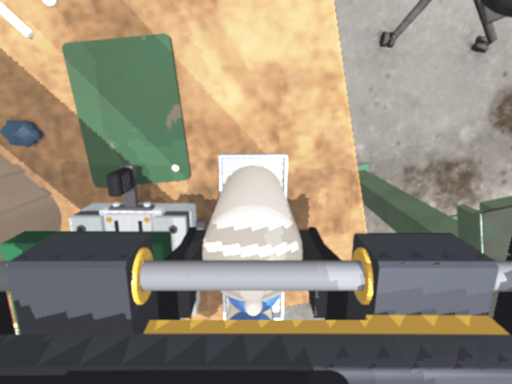

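```bash
python3 -c "
from geo import *
crop('w12',60,120,320,262,3,'w12a')"
```

```text
(no output)
```

View pics/w12a.png

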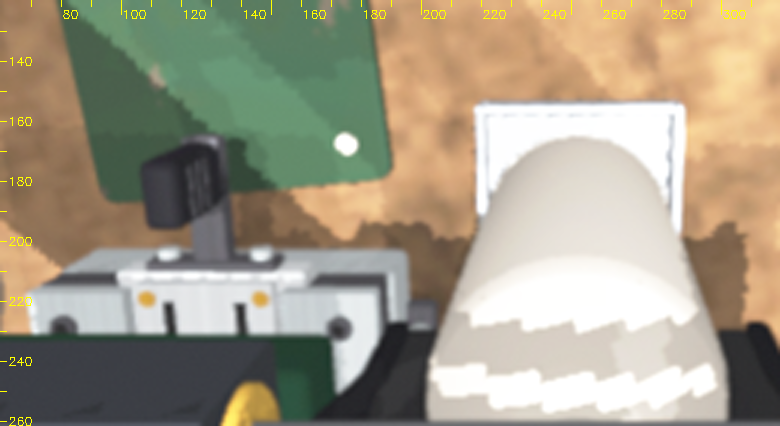

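```bash
python3 - <<'E'
from geo import *
w=Cam('w12');a=w.atz((288.2,153.5),.016);b=w.atz((218.2,153.5),.016)
print(a.round(4),b.round(4),np.linalg.norm(a-b))
d=b-a;yaw=np.degrees(np.arctan2(d[1],d[0]))+90
# right->left order check
print('yaw',yaw,yaw-180)
m=(a+b)/2;u=np.radians(-12.8);print('place',(m+.036*np.array([np.cos(u),np.sin(u),0])).round(4))
from canproj import *
import canproj
canproj.prof=lambda:[(0,.0265),(.110,.0265),(.121,.026),(.139,.011),(.139,.0075),(.155,.006)]
draw('w12',[.5921,.3828,.006+.0805],0,0,'w12m',3,(180,120,340,300))
E
```

```text
[0.5742 0.4244 0.016 ] [0.5577 0.352  0.016 ] 0.0742516308647737
yaw -12.86402536991838 -192.86402536991838
place [0.6011 0.3803 0.016 ]
```

View pics/w12m.png

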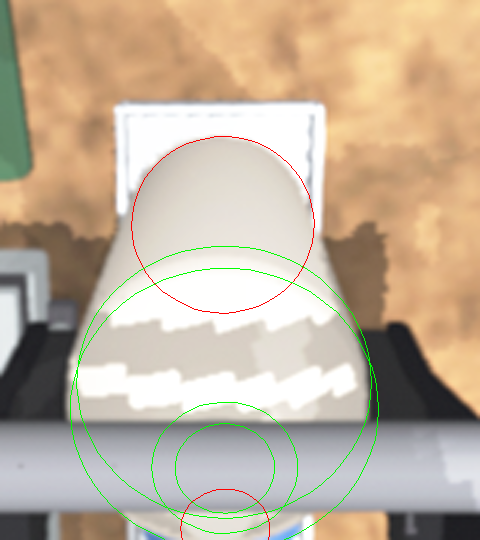

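```bash
python3 -m inch '{"dp":[[0,0.007,0],[0,0.006,0],[0,0,0.03],[0,0,0.03],[0,0,0.018],[0,0,0]],"turn":[0,0,0,0,0,0]}'; python3 look.py wrist:w13 top:t13 >/dev/null; python3 go.py .6048 .3795 .0918; python3 -c "
from geo import *
crop('w13',160,90,360,262,3,'w13a')
crop('t13',130,70,270,230,3.6,'t13a')
from canproj import *
import canproj
canproj.prof=lambda:[(0,.0265),(.110,.0265)]
"
```

```text
time_s: 12.72
tool_pos: [0.6047, 0.3793, 0.0953]
tool_rot: [-179.9, 0.1, 77.2]
force: [0.2, 0.1, -1.4]
grip_width: 0.0504
t 12.82 tcp [0.6063 0.3803 0.098 ] rot [ 1.7993e+02 -7.0000e-02  7.7170e+01] F [ 0.3  0.  -0.7] w 0.0502 q [-46.   30.1  16.8  80.4  -8.8  70.7  48.7]
dp tool [-0.0011 -0.0013  0.0062] rows>= 0.10242671941246134
```

View pics/w13a.png

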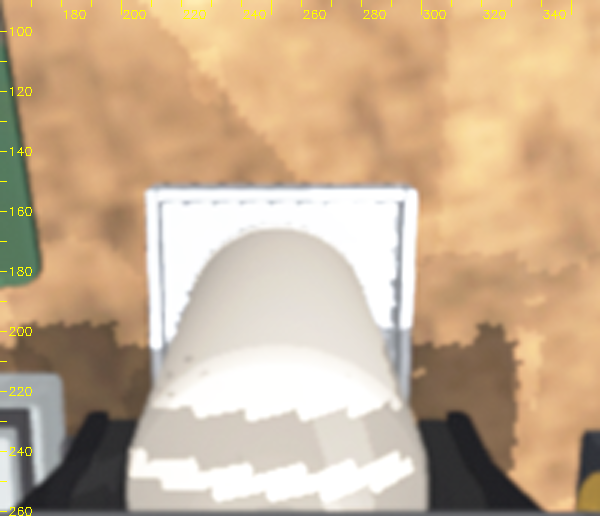

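View pics/t13a.png

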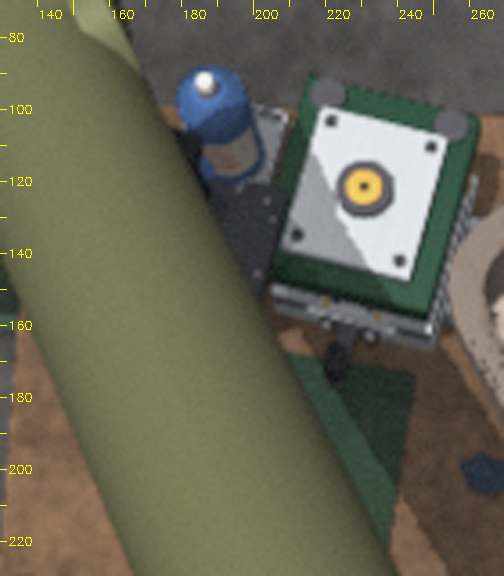

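```bash
python3 -m inch '{"dp":[[0,0,0.004],[0,0,0.002],[0,0,0],[0,0,0]],"turn":[0,0,0,0]}'; python3 go.py .6048 .3795 .0918
```

```text
time_s: 13.32
tool_pos: [0.6061, 0.3803, 0.0919]
tool_rot: [179.9, -0.1, 77.2]
force: [0.3, -0.1, 3.1]
grip_width: 0.0504
t 13.32 tcp [0.6061 0.3803 0.0919] rot [ 1.7993e+02 -8.0000e-02  7.7180e+01] F [ 0.3 -0.1  3.1] w 0.0504 q [-46.   30.3  16.7  80.7  -8.9  70.1  48.7]
dp tool [-0.0011 -0.0011  0.0001] rows>= 0.02546060098886681
```

```bash
python3 -m inch '{"dp":[[0,0,0],[0,0,0],[0,0,0],[0,0,0]],"turn":[0,0,0,0]}' -0.6; python3 go.py;python3 look.py wrist:w14 >/dev/null; python3 - <<'E'
from canproj import *
import canproj
canproj.prof=lambda:[(0,.0265),(.110,.0265),(.121,.026),(.139,.011),(.139,.0075),(.155,.006)]
draw('w14',[.606,.380,.003],0,0,'w14m',3,(180,120,340,300))
E
```

```text
time_s: 13.82
tool_pos: [0.6054, 0.3799, 0.0905]
tool_rot: [-180.0, 0.0, 77.2]
force: [-0.5, -0.5, -0.3]
grip_width: 0.0691
t 13.82 tcp [0.6054 0.3799 0.0905] rot [-1.7998e+02  2.0000e-02  7.7180e+01] F [-0.5 -0.5 -0.3] w 0.0691 q [-46.   30.4  16.7  80.8  -8.9  70.1  48.8]
```

View pics/w14m.png

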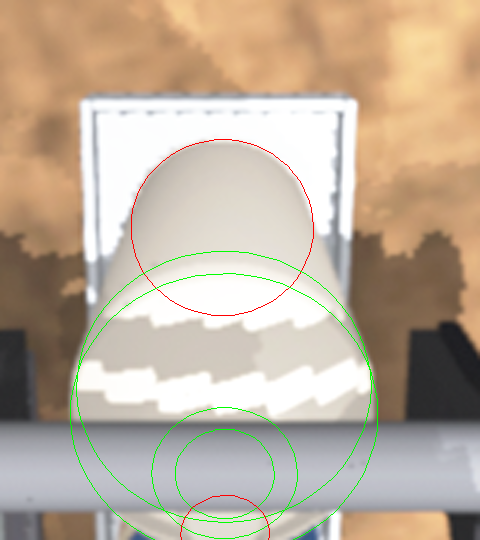

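```bash
python3 -m inch '{"dp":[[0,0,-0.03],[0,0,-0.06],[0,0,-0.06],[0,0,-0.06],[-0.04,0.02,-0.01],[-0.0507,0.0295,0],[-0.0507,0.0295,0],[-0.0507,0.0295,0]],"turn":[0,0,0,0,0,0,0,0]}'; python3 look.py top:t15 scene:s15 >/dev/null; python3 go.py .78 -.18 .31; python3 -c "
from geo import *
crop('s15',260,120,400,230,4,'s15a')"
```

```text
time_s: 14.88
tool_pos: [0.669, 0.1669, 0.311]
tool_rot: [180.0, -0.0, 77.2]
force: [0.5, 0.0, -0.3]
grip_width: 0.0695
t 14.97 tcp [0.671  0.1573 0.3114] rot [179.8    0.31  76.39] F [-0.7 -1.3  0.3] w 0.0697 q [-31.1  22.8  23.   66.7  -8.4  92.   66.3]
dp tool [-0.3022  0.1853  0.0036] rows>= 5.671628513538537
```

View pics/s15a.png

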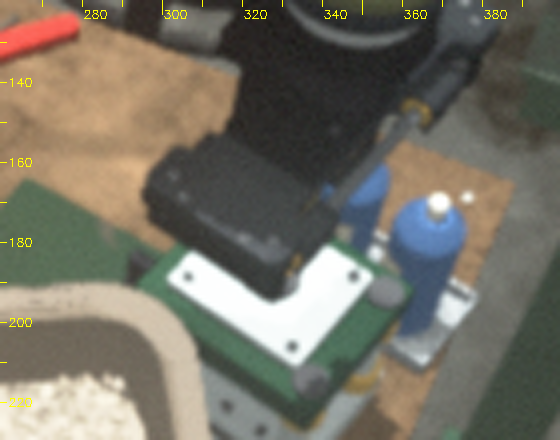

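View pics/t15.png

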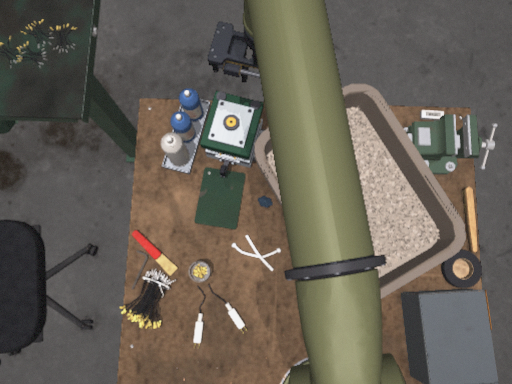

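```bash
python3 -m inch '{"dp":[[-0.0504,0.031,0],[-0.0504,0.031,0],[-0.0504,0.031,0],[-0.0504,0.031,0],[-0.0504,0.031,0],[-0.0504,0.031,0],[0,0,0]],"turn":[0,0,0,0,0,0,0]}';python3 go.py .78 -.18 .31
```

```text
time_s: 15.85
tool_pos: [0.7818, -0.1757, 0.3073]
tool_rot: [-179.8, 0.3, 76.6]
force: [-0.8, 1.0, -1.5]
grip_width: 0.0697
t 15.85 tcp [ 0.7818 -0.1757  0.3073] rot [-179.79    0.29   76.61] F [-0.8  1.  -1.5] w 0.0697 q [ -0.5  40.7  26.9  42.  -17.1 100.2  94.1]
dp tool [-0.0046 -0.0008 -0.0027] rows>= 0.08623252360609132
```

```bash
python3 -m inch '{"dp":[[0,0.04,0],[0,0.04,0],[0,0.04,0],[0,0,0]],"turn":[0,0,0,0]}';python3 go.py; python3 -m inch '{"dp":[[0,0.04,0],[0,0.04,0],[0,0,0]],"turn":[0,0,0]}';python3 go.py
```

```text
time_s: 16.35
tool_pos: [0.8563, -0.1957, 0.3115]
tool_rot: [178.7, -0.2, 75.5]
force: [-0.6, -0.7, 0.4]
grip_width: 0.0699
t 16.35 tcp [ 0.8563 -0.1957  0.3115] rot [178.65  -0.19  75.52] F [-0.6 -0.7  0.4] w 0.0699 q [  8.   59.6  41.4   8.5 -38.8 112.6  89.6]
time_s: 16.73
tool_pos: [0.8842, -0.2023, 0.2972]
tool_rot: [175.9, -0.8, 75.5]
force: [-0.8, 0.1, -0.6]
grip_width: 0.0697
t 16.73 tcp [ 0.8842 -0.2023  0.2972] rot [175.89  -0.83  75.46] F [-0.8  0.1 -0.6] w 0.0697 q [ 10.1  63.1  57.6   3.5 -57.  110.8  88.4]
```

```bash
python3 -m inch '{"dp":[[0,0.06,0],[0,0.06,0],[0,0.06,0],[0,0.06,0]],"turn":[0,0,0,0]}';python3 go.py; python3 -m inch '{"dp":[[0,0,0],[0,-0.02,0]],"turn":[0,0]}';python3 go.py
```

```text
time_s: 17.23
tool_pos: [0.9667, -0.2255, 0.2601]
tool_rot: [166.4, -1.2, 75.6]
force: [-0.4, -0.5, -0.9]
grip_width: 0.0696
t 17.23 tcp [ 0.9667 -0.2255  0.2601] rot [166.37  -1.18  75.6 ] F [-0.4 -0.5 -0.9] w 0.0696 q [ 10.4  66.4  65.3   3.5 -65.   98.4  89. ]
time_s: 17.48
tool_pos: [0.9567, -0.2249, 0.2582]
tool_rot: [166.2, -0.9, 75.7]
force: [1.9, 0.1, 1.6]
grip_width: 0.0696
t 17.48 tcp [ 0.9567 -0.2249  0.2582] rot [166.19  -0.94  75.69] F [1.9 0.1 1.6] w 0.0696 q [  2.3  62.7  66.5  18.9 -61.7  95.   95.7]
```

```bash
cat > kin.py <<'E'
import numpy as np
from scipy.spatial.transform import Rotation as R
from scipy.optimize import least_squares
D=[([-76.36875679,18.42932823,-4.01414027,83.15795109,1.29383912,78.54263148,-3.2595227],[.14422,.63333,.20112],[179.9956,.0848,77.177]),
([-84.2,18.2,6.,83.5,-1.9,78.4,-78.5],[.1442,.6336,.2015],[179.96,0,-.34]),
([-56.1,13.3,20.9,95.1,-5.,72.5,-34.1],[.4836,.3473,.1618],[-179.97,.05,.14]),
([-55.2,18.6,20.2,102.2,-7.3,60.5,-32.3],[.4812,.3435,.0518],[179.99,.03,.07]),
([-54.8,21.4,19.7,103.6,-8.5,56.5,-31.6],[.482,.3457,.014],[180,0,0]),
([-56.3,19.2,19.9,99.6,-7.3,62.4,-34.1],[.4822,.3657,.0663],[-179.95,-.04,-.03]),
([-51.8,10.5,23.3,106.3,-4.6,64.1,-26.9],[.4818,.2564,.0964],[179.97,.03,-.05]),
([-48.5,6.8,18.1,100.6,-2.2,73.,47.1],[.4791,.2665,.1745],[-179.98,.02,77]),
([-47.2,26.2,17.3,76.9,-7.7,78.1,47.2],[.5921,.3828,.1754],[-179.98,-.04,77.14]),
([-46.,30.4,16.7,80.8,-8.9,70.1,48.8],[.6054,.3799,.0905],[-179.98,.02,77.18]),
([-31.1,22.8,23.,66.7,-8.4,92.,66.3],[.671,.1573,.3114],[179.8,.31,76.39]),
([-.5,40.7,26.9,42.,-17.1,100.2,94.1],[.7818,-.1757,.3073],[-179.79,.29,76.61]),
([8.,59.6,41.4,8.5,-38.8,112.6,89.6],[.8563,-.1957,.3115],[178.65,-.19,75.52]),
([10.1,63.1,57.6,3.5,-57.,110.8,88.4],[.8842,-.2023,.2972],[175.89,-.83,75.46]),
([10.4,66.4,65.3,3.5,-65.,98.4,89.],[.9667,-.2255,.2601],[166.37,-1.18,75.6]),
([2.3,62.7,66.5,18.9,-61.7,95.,95.7],[.9567,-.2249,.2582],[166.19,-.94,75.69])]
def Rz(a): return R.from_euler('z',a,degrees=True)
def Ry(a): return R.from_euler('y',a,degrees=True)
def fk(q,p):
    c1,h,a,e1,b,e2,f,L,c7,s3,s5=p
    Rm=Rz(c1+q[0]*1); t=np.array([0,0,h]); 
    Rm=Rm*Ry(q[1]);Rm=Rm*Rz(s3*q[2]); t=t+Rm.apply([e1,0,a])
    Rm=Rm*Ry(q[3]);t=t+Rm.apply([e2,0,b]);Rm=Rm*Rz(s5*q[4])
    Rm=Rm*Ry(q[5]);t=t+Rm.apply([f,0,L]);Rm=Rm*Rz(c7+q[6])
    return t,Rm
def res(p):
    o=[]
    for q,x,r in D:
        t,Rm=fk(q,p);o+=list((t-x)*1e3);o+=list((R.from_euler('xyz',r,degrees=True).inv()*Rm).as_rotvec()*100)
    return o
def fit():
    best=None
    for c7 in (0,90,180,-90):
      for s3 in (1,-1):
        for s5 in (1,-1):
          s=least_squares(lambda v:res(np.r_[v,s3,s5]),[153,.4,.4,0,.4,0,0,.3,c7])
          if best is None or s.cost<best[0]: best=(s.cost,np.r_[s.x,s3,s5])
    return best
if __name__=='__main__':
    c,p=fit();print(c,p.round(4).tolist());r=np.array(res(p)).reshape(-1,6);print(r.round(1))
    np.save('kin.npy',p)
E
python3 kin.py
```

```text
801866.4566382378 [116.0588, 1.4671, -0.7241, 1.0912, 0.3465, -0.2806, 0.6903, 0.4739, 170.6449, -1.0, -1.0]
[[ 2.166e+02 -2.701e+02 -3.230e+01  1.000e-01  0.000e+00  3.630e+01]
 [ 3.303e+02 -4.254e+02 -3.000e+01  0.000e+00  1.000e-01 -1.989e+02]
 [ 3.430e+01  2.190e+01  5.470e+01  0.000e+00  1.000e-01 -1.420e+02]
 [-1.240e+01 -7.900e+00  4.000e-01  0.000e+00  0.000e+00 -1.389e+02]
 [-4.790e+01 -3.630e+01 -2.930e+01  0.000e+00 -1.000e-01 -1.380e+02]
 [-1.660e+01 -4.740e+01 -8.300e+00  1.000e-01 -0.000e+00 -1.413e+02]
 [ 6.500e+01  1.800e+02  1.025e+02  0.000e+00  1.000e-01 -1.319e+02]
 [ 4.400e+00  2.748e+02  1.441e+02 -0.000e+00 -0.000e+00  1.149e+02]
 [-2.796e+02 -1.335e+02 -9.080e+01 -1.000e-01 -1.000e-01  1.106e+02]
 [-3.271e+02 -1.718e+02 -1.078e+02 -0.000e+00  0.000e+00  1.119e+02]
 [-3.809e+02  1.484e+02 -8.630e+01  2.000e-01  7.000e-01  1.212e+02]
 [-4.795e+02  2.238e+02 -1.715e+02 -7.000e-01  1.000e+00  1.113e+02]
 [-8.450e+01 -5.560e+01 -6.510e+01  4.300e+00 -3.000e-01  6.590e+01]
 [ 1.068e+02 -3.080e+01  8.590e+01  1.380e+01 -1.200e+00  5.470e+01]
 [ 5.410e+01  4.880e+01  1.200e+02  4.510e+01  6.000e-01  5.650e+01]
 [-7.130e+01 -8.200e+00  1.139e+02  4.380e+01 -3.800e+00  1.079e+02]]
```

```bash
sed -i 's/Rm=Rz(c1+q\[0\]\*1)/Rm=Rz(c1-q[0])/' kin.py; sed -i 's/for c7 in (0,90,180,-90)/for c7 in (0,180,90,-90)/; s/Rz(c7+q\[6\])/Rz(c7+S7*q[6])/; s/^def Rz/S7=1\ndef Rz/; s/\[153,.4/[0,.4/' kin.py; python3 kin.py | head -3; sed -i 's/^S7=1/S7=-1/' kin.py; python3 kin.py
```

```text
163674.79502364565 [-2.2242, 0.2369, 0.4546, -0.0124, 0.5102, -0.0075, -0.02, 0.3749, -32.8986, -1.0, -1.0]
[[-8.000e-01  3.200e+00  1.300e+00  0.000e+00 -0.000e+00  2.492e+02]
 [-4.000e-01  1.200e+00  9.000e-01  1.000e-01  0.000e+00 -1.330e+01]
82.55852708094312 [-2.2284, 0.2367, 0.4546, -0.0124, 0.5102, -0.0075, -0.02, 0.3748, 177.7773, -1.0, -1.0]
[[-0.7  3.2  1.3  0.  -0.   0. ]
 [-0.4  1.2  0.9  0.1  0.   0.1]
 [-1.1  1.2 -1.   0.   0.   0.1]
 [-0.3  1.7 -0.3  0.  -0.   0. ]
 [-0.7  1.4 -0.4 -0.  -0.1 -0.1]
 [-0.4  1.1 -0.5  0.  -0.   0.1]
 [-0.8  2.8 -1.4  0.1  0.1  0. ]
 [-1.5  3.3 -2.2  0.  -0.   0.1]
 [-0.2 -2.8  1.2  0.  -0.2 -0.1]
 [ 0.8 -2.4  2.8 -0.   0.  -0.1]
 [-2.7 -1.8  0.4 -0.   0.1  0.1]
 [-3.8 -2.1  2.4 -0.  -0.  -0. ]
 [ 0.6  1.9  1.   0.1 -0.1 -0. ]
 [ 3.5  1.1 -1.9 -0.2 -0.2  0.1]
 [ 1.  -1.5 -1.  -0.2 -0.9 -0.1]
 [-3.  -3.6 -1.4  0.  -0.9 -0.2]]
```

```bash
cat > ikc.py <<'E'
from kin import *
p=np.load('kin.npy')
lo=np.array([-163.93,-17.29,-79.2,3.27,-89.18,5.43,-154.24]);hi=np.array([163.93,119.83,71.16,140.29,269.18,117.66,154.24])
def tool(lean,az=-13.): # z forward-down, x horizontal (yaw az+90), y = z cross x
    a=np.radians(az);l=np.radians(lean);u=np.array([np.cos(a),np.sin(a),0]);
    z=np.sin(l)*u-np.cos(l)*np.array([0,0,1]);x=np.array([-np.sin(a),np.cos(a),0]);y=np.cross(z,x);return R.from_matrix(np.c_[x,y,z])
def ik(t,Rm,q0):
    def f(q):
        tt,RR=fk(q,p);return np.r_[(tt-t)*100,(Rm.inv()*RR).as_rotvec()*30,(q-q0)*2e-3]
    s=least_squares(f,np.clip(q0,lo+.1,hi-.1),bounds=(lo,hi));return s.x,np.abs(f(s.x)[:6]).max()
if __name__=='__main__':
    q0s=[np.array([-46,30,17,81,-9,70,49.]),np.array([-55,0,30,130,20,40,60.]),np.array([-80,20,60,110,-60,60,100.]),np.array([0,20,-60,110,60,60,20.])]
    u=np.array([np.cos(np.radians(13)),-np.sin(np.radians(13)),0])
    for lean in (20,30,40,45,50,60):
        Rm=tool(lean)
        for n,g in (('home',np.array([.558,.259,.060])),('out',np.array([.558,.259,.06])-.1*u),('lay',np.array([.43,.287,.036])),('lay+15',np.array([.43,.287,.036])+.015*u)):
            t=g+.019*Rm.apply([0,0,1]);r=min((ik(t,Rm,q) for q in q0s),key=lambda v:v[1])
            print(lean,n,r[0].round(0),round(r[1],3))
E
python3 ikc.py
```

```text
20 home [ 16.  21. -57. 113.  44.  50.  11.] 0.0
20 out [ 13.  10. -60. 121.  35.  47.   9.] 0.001
20 lay [ 11.  10. -60. 125.  37.  46.   4.] 0.0
20 lay+15 [ 11.  11. -60. 124.  39.  46.   4.] 0.0
30 home [ 10.  17. -53. 119.  56.  45.  -2.] 0.0
30 out [  6.   7. -57. 126.  48.  45.  -7.] 0.0
30 lay [  3.   8. -58. 129.  52.  45. -14.] 0.0
30 lay+15 [  4.  10. -57. 128.  53.  45. -13.] 0.0
40 home [  5.  16. -52. 123.  73.  47. -21.] 0.001
40 out [  0.   9. -58. 130.  65.  49. -26.] 0.001
40 lay [ -3.  11. -58. 132.  69.  52. -33.] 0.001
40 lay+15 [ -2.  12. -57. 131.  70.  51. -32.] 0.001
45 home [  3.  18. -52. 125.  82.  50. -30.] 0.001
45 out [ -3.  11. -58. 131.  74.  54. -35.] 0.001
45 lay [ -7.  15. -58. 133.  76.  57. -41.] 0.001
45 lay+15 [ -6.  15. -57. 132.  78.  56. -40.] 0.001
50 home [  1.  20. -53. 127.  90.  55. -38.] 0.001
50 out [ -6.  15. -58. 132.  81.  60. -43.] 0.001
50 lay [-11.  19. -57. 134.  83.  64. -49.] 0.001
50 lay+15 [ -9.  19. -57. 133.  84.  63. -48.] 0.001
60 home [ -4.  27. -52. 130. 103.  68. -50.] 0.001
60 out [-14.  23. -55. 134.  93.  75. -55.] 0.001
60 lay [-20.  27. -53. 135.  93.  79. -60.] 0.001
60 lay+15 [-18.  28. -53. 134.  95.  78. -60.] 0.001
```

```bash
cat > sim.py <<'E'
from ikc import *
def walk(q,path,verbose=True):
    for t,Rm in path:
        q,r=ik(t,Rm,q)
        if verbose: print(t.round(3),q.round(0),round(r,3))
    return q
if __name__=='__main__':
    u=np.array([np.cos(np.radians(13)),-np.sin(np.radians(13)),0])
    for lean in (30,42,50):
        Rm=tool(lean);g=np.array([.558,.259,.06]);t1=g+.019*Rm.apply([0,0,1])
        q=np.array([2.3,62.7,66.5,18.9,-61.7,95.,95.7])
        q,_=ik(np.array([.95,-.22,.30]),Rm,q)
        a=np.array([.95,-.22,.30]);b=t1+[-.05,.012,.25]
        P=[(a+(b-a)*s,Rm) for s in np.linspace(0,1,6)]+[(t1-.05*u+[0,0,z],Rm) for z in (.15,.05,0)]+[(t1-.05*s*u,Rm) for s in (0,1,2)]
        l=np.array([.43,.287,.036])+.019*Rm.apply([0,0,1]);P+=[(l,Rm)]
        print(lean);walk(q,P)
E
python3 sim.py
```

```text
30
[ 0.95 -0.22  0.3 ] [-19.  51.  71.  53. -60.  72. 110.] 0.0
[ 0.863 -0.122  0.299] [-38.  39.  71.  74. -45.  63. 106.] 0.001
[ 0.777 -0.024  0.297] [-59.  23.  71.  88. -23.  54.  90.] 0.001
[0.69  0.073 0.296] [-80.   4.  67.  98.  11.  53.  59.] 0.002
[0.604 0.171 0.295] [-83.  -8.  50. 104.  30.  61.  35.] 0.001
[0.517 0.269 0.294] [-88.  -9.  39. 106.  34.  68.  19.] 0.0
[0.519 0.268 0.194] [-87.  -5.  41. 114.  34.  56.  15.] 0.0
[0.519 0.268 0.094] [-85.   4.  42. 121.  33.  43.  12.] 0.0
[0.519 0.268 0.044] [-83.   9.  41. 123.  31.  36.  10.] 0.0
[0.567 0.257 0.044] [-76.  14.  40. 119.  26.  33.  19.] 0.0
[0.519 0.268 0.044] [-82.   9.  40. 123.  32.  36.  10.] 0.0
[0.47  0.279 0.044] [-86.   5.  38. 126.  37.  40.   2.] 0.0
[0.439 0.285 0.02 ] [-88.   6.  37. 129.  39.  39.  -5.] 0.0
42
[ 0.95 -0.22  0.3 ] [-28.  46.  71.  71. -63.  53. 119.] 0.0
[ 0.864 -0.122  0.299] [-47.  31.  71.  88. -44.  42. 109.] 0.0
[ 0.778 -0.025  0.298] [-69.  12.  71. 100.  -5.  34.  77.] 0.002
[0.692 0.073 0.298] [-69.  -6.  48. 109.  37.  43.  38.] 0.001
[0.606 0.171 0.297] [-72. -12.  3
[... 623 characters left out ...]
 -48.  29. 115.] 0.001
[ 0.779 -0.025  0.299] [-74.   6.  71. 108.  17.  23.  59.] 0.004
[0.693 0.073 0.299] [-70. -10.  46. 115.  55.  39.  22.] 0.001
[0.608 0.17  0.298] [-74. -14.  33. 119.  60.  53.   8.] 0.0
[0.522 0.268 0.298] [-80. -12.  22. 118.  58.  64.  -3.] 0.0
[0.523 0.267 0.198] [-79.  -5.  24. 125.  62.  55. -14.] 0.0
[0.523 0.267 0.098] [-78.   5.  24. 129.  69.  46. -28.] 0.0
[0.523 0.267 0.048] [-78.  11.  25. 130.  74.  41. -37.] 0.0
[0.572 0.256 0.048] [-74.  14.  27. 127.  76.  36. -34.] 0.0
[0.523 0.267 0.048] [-78.  11.  25. 130.  74.  41. -37.] 0.0
[0.475 0.278 0.048] [-81.   9.  21. 133.  71.  47. -39.] 0.0
[0.444 0.284 0.024] [-84.  11.  19. 134.  71.  48. -44.] 0.0
```

```bash
cat >> go.py <<'E'
m=Rt.as_matrix();z=m[:,2];x=m[:,0]
print('lean',np.degrees(np.arccos(-z[2])).round(2),'lean az',np.degrees(np.arctan2(z[1],z[0])).round(2),'x az',np.degrees(np.arctan2(x[1],x[0])).round(2),'x elev',np.degrees(np.arcsin(x[2])).round(2))
E
python3 -m inch '{"dp":[[0,0.06,0],[0,0.06,0],[0,0.06,0],[0,0.06,0],[0,0.06,0]],"turn":[0,0,0,0,0]}';python3 go.py
```

```text
time_s: 18.1
tool_pos: [1.046, -0.2504, 0.2734]
tool_rot: [154.3, -1.3, 75.6]
force: [0.3, -0.7, 0.2]
grip_width: 0.0695
t 18.1 tcp [ 1.046  -0.2504  0.2734] rot [154.32  -1.33  75.62] F [ 0.3 -0.7  0.2] w 0.0695 q [ 10.8  67.4  68.2   3.4 -68.   85.6  89.3]
lean 25.72 lean az -11.61 x az 75.62 x elev 1.33
```

```bash
python3 -m inch '{"dp":[[-0.01,0.06,0],[-0.01,0.06,0],[-0.01,0.06,0],[-0.01,0.06,0]],"turn":[0,0,0,0]}';python3 go.py
```

```text
time_s: 18.6
tool_pos: [1.0849, -0.3025, 0.3237]
tool_rot: [144.4, -1.2, 75.6]
force: [0.1, 0.5, -0.2]
grip_width: 0.0697
t 18.6 tcp [ 1.0849 -0.3025  0.3237] rot [144.41  -1.24  75.56] F [ 0.1  0.5 -0.2] w 0.0697 q [ 13.3  66.4  68.9   3.4 -69.9  76.8  91.6]
lean 35.61 lean az -12.7 x az 75.56 x elev 1.24
```

```bash
python3 -m inch '{"dp":[[-0.003,0.06,0],[-0.003,0.06,0],[-0.003,0.06,0],[0,0,0]],"turn":[0,0,0,0]}';python3 go.py
```

```text
time_s: 19.1
tool_pos: [1.1071, -0.3151, 0.3827]
tool_rot: [137.3, -1.0, 75.5]
force: [-0.4, 0.0, -0.2]
grip_width: 0.0698
t 19.1 tcp [ 1.1071 -0.3151  0.3827] rot [137.25  -1.03  75.47] F [-0.4  0.  -0.2] w 0.0698 q [ 13.6  64.7  69.4   3.3 -70.5  71.5  91.9]
lean 42.76 lean az -13.41 x az 75.47 x elev 1.03
```

```bash
python3 -m inch '{"dp":[[0,-0.03,0],[0,-0.05,0]],"turn":[-1.5,0]}';python3 go.py .75 .03 .36
```

```text
time_s: 19.35
tool_pos: [1.079, -0.31, 0.3568]
tool_rot: [136.6, -0.4, 76.0]
force: [1.8, 0.4, 2.4]
grip_width: 0.0698
t 19.35 tcp [ 1.079  -0.31    0.3568] rot [136.57  -0.42  76.03] F [1.8 0.4 2.4] w 0.0698 q [ -3.4  58.   69.3  35.1 -68.2  63.6 107.7]
dp tool [ 0.2505 -0.2905 -0.2769] rows>= 7.569754857382077
lean 43.44 lean az -13.53 x az 76.03 x elev 0.42
```

```bash
python3 -m inch '{"dp":[[0.02,-0.025,-0.02],[0.036,-0.0415,-0.0395],[0.036,-0.0415,-0.0395],[0.036,-0.0415,-0.0395],[0.036,-0.0415,-0.0395]],"turn":[0,0,0,0,0]}';python3 go.py .75 .03 .36
```

```text
time_s: 19.98
tool_pos: [0.8786, -0.099, 0.355]
tool_rot: [136.8, -0.5, 76.1]
force: [-1.4, -0.2, 2.7]
grip_width: 0.0697
t 19.98 tcp [ 0.8786 -0.099   0.355 ] rot [136.76  -0.52  76.11] F [-1.4 -0.2  2.7] w 0.0697 q [-50.4  25.7  70.4  85.4 -30.7  43.   98.9]
dp tool [ 0.0944 -0.1106 -0.1098] rows>= 2.9156520526862018
lean 43.25 lean az -13.34 x az 76.11 x elev 0.52
```

```bash
python3 -m inch '{"dp":[[0.0236,-0.0277,-0.0275],[0.0236,-0.0277,-0.0275],[0.0236,-0.0277,-0.0275],[0.0236,-0.0277,-0.0275],[0,0,0]],"turn":[0,0,0,0,0]}';python3 go.py .512 .2695 .30
```

```text
time_s: 20.6
tool_pos: [0.7634, 0.0166, 0.3591]
tool_rot: [137.5, -0.8, 76.4]
force: [0.3, 0.1, 0.2]
grip_width: 0.0696
t 20.6 tcp [0.7634 0.0166 0.3591] rot [137.48  -0.75  76.44] F [0.3 0.1 0.2] w 0.0696 q [-82.7  -4.4  69.3  99.3  29.3  45.8  50.4]
dp tool [ 0.1861 -0.2654 -0.1599] rows>= 5.783218750394405
lean 42.53 lean az -12.74 x az 76.44 x elev 0.75
```

```bash
python3 -m inch '{"dp":[[0.031,-0.0442,-0.0266],[0.031,-0.0442,-0.0266],[0.031,-0.0442,-0.0266],[0.031,-0.0442,-0.0266],[0.031,-0.0442,-0.0266],[0.031,-0.0442,-0.0266],[0,0,0]],"turn":[0,0,0,0,0,0,0]}';python3 go.py .512 .2695 .18
```

```text
time_s: 21.48
tool_pos: [0.5127, 0.2697, 0.2961]
tool_rot: [137.5, -0.2, 76.4]
force: [0.4, -0.2, -0.0]
grip_width: 0.0698
t 21.48 tcp [0.5127 0.2697 0.2961] rot [137.51  -0.19  76.36] F [ 0.4 -0.2 -0. ] w 0.0698 q [-84.  -12.1  24.8 114.9  49.2  69.3   1.7]
dp tool [-0.0008 -0.0789  0.0852] rows>= 1.8576755141113086
lean 42.49 lean az -13.44 x az 76.36 x elev 0.19
```

```bash
python3 -m inch '{"dp":[[0,-0.03,0.03],[0,-0.03,0.03],[0,0,0],[0,0,0]],"turn":[0,0,0,0]}'; python3 look.py wrist:w16 top:t16 scene:s16 >/dev/null; python3 go.py; python3 -c "
from geo import *
crop('t16',150,80,290,235,3.6,'t16a')"
```

```text
time_s: 21.98
tool_pos: [0.5137, 0.2669, 0.2155]
tool_rot: [137.3, -0.5, 75.9]
force: [0.3, 0.4, 0.9]
grip_width: 0.07
t 22.12 tcp [0.5133 0.2681 0.216 ] rot [137.3   -0.63  75.93] F [-0.5 -0.2 -0.2] w 0.0697 q [-83.4  -8.1  26.  121.5  51.7  61.   -6. ]
lean 42.7 lean az -13.38 x az 75.93 x elev 0.63
```

View pics/w16.png

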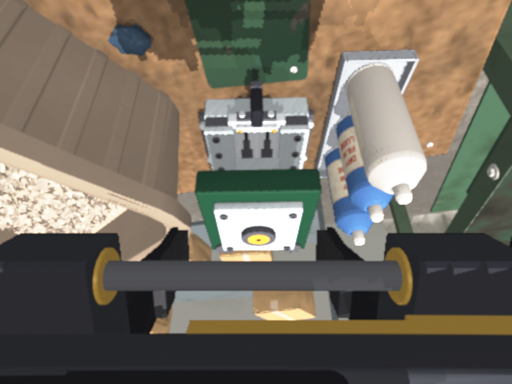

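View pics/t16.png

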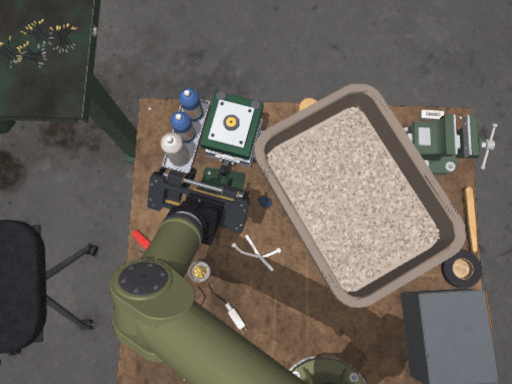

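View pics/s16.png

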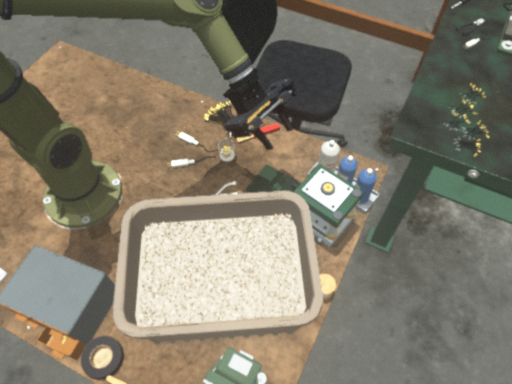

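```bash
python3 -c "
from geo import *
crop('w16',185,50,335,200,4,'w16a')"
```

```text
(no output)
```

View pics/w16a.png

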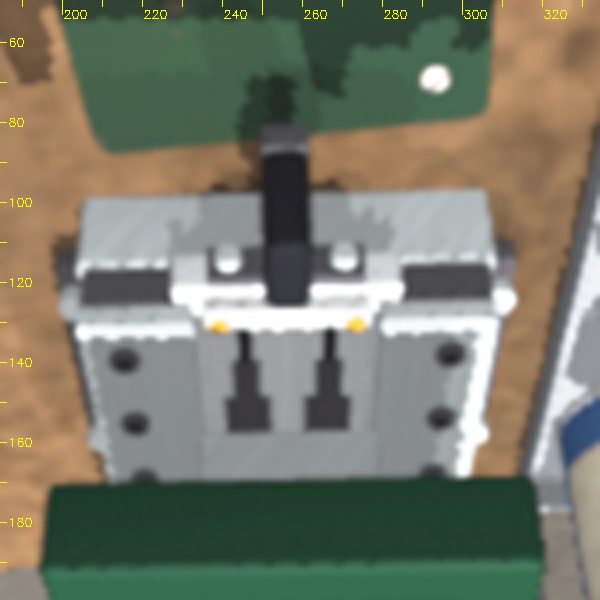

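```bash
python3 - <<'E'
from geo import *
w=Cam('w16')
f=lambda X,Y,z:w.atz((X/4+184.5,Y/4+49.5),z)
def pr(n,a,b):
    d=b-a;print(n,a.round(4),b.round(4),'mid',((a+b)/2).round(4),'len',np.linalg.norm(d).round(4),'dir-90',(np.degrees(np.arctan2(d[1],d[0]))-90).round(2))
pr('grip top front',f(263,245,.076),f(309,245,.076))
pr('grip top back',f(266,303,.076),f(309,303,.076))
pr('grip front low',f(263,152,.033),f(309,152,.033))
pr('block up',f(45,567,.14),f(541,560,.14))
pr('block low',f(50,485,.112),f(537,477,.112))
pr('lower z0',f(82,198,.0),f(488,190,.0))
pr('lower z30',f(82,265,.03),f(492,262,.03))
pr('bright',f(172,293,.051),f(403,291,.051))
pr('plate far',f(108,152,.006),f(486,112,.006))
E
```

```text
grip top front [0.544  0.2579 0.076 ] [0.5466 0.2682 0.076 ] mid [0.5453 0.263  0.076 ] len 0.0106 dir-90 -14.5
grip top back [0.5623 0.2539 0.076 ] [0.5649 0.2641 0.076 ] mid [0.5636 0.259  0.076 ] len 0.0105 dir-90 -14.53
grip front low [0.5528 0.2558 0.033 ] [0.5558 0.2671 0.033 ] mid [0.5543 0.2614 0.033 ] len 0.0117 dir-90 -14.45
block up [0.5679 0.1998 0.14  ] [0.594  0.3104 0.14  ] mid [0.5809 0.2551 0.14  ] len 0.1135 dir-90 -13.24
block low [0.5736 0.1962 0.112 ] [0.6006 0.3122 0.112 ] mid [0.5871 0.2542 0.112 ] len 0.1191 dir-90 -13.08
lower z0 [0.582 0.193 0.   ] [0.6091 0.3101 0.    ] mid [0.5955 0.2516 0.    ] len 0.1202 dir-90 -13.04
lower z30 [0.5804 0.1958 0.03  ] [0.6083 0.3085 0.03  ] mid [0.5944 0.2522 0.03  ] len 0.1161 dir-90 -13.94
bright [0.5772 0.2243 0.051 ] [0.592  0.2844 0.051 ] mid [0.5846 0.2543 0.051 ] len 0.0619 dir-90 -13.84
plate far [0.5636 0.2083 0.006 ] [0.5767 0.3123 0.006 ] mid [0.5701 0.2603 0.006 ] len 0.1048 dir-90 -7.18
```

```bash
python3 go.py .5065 .2727 .1195 | sed -n 2p; python3 -m inch '{"dp":[[0,-0.02,0.02],[0,-0.02,0.02],[0,0,0]],"turn":[-0.9,0,0]}' 0.0; python3 go.py .5065 .2727 .1195
```

```text
dp tool [ 0.0018 -0.0712  0.0658] rows>= 1.5503695587208104
time_s: 22.5
tool_pos: [0.5098, 0.2675, 0.157]
tool_rot: [137.4, 0.3, 76.6]
force: [-0.0, -0.5, 0.0]
grip_width: 0.0486
t 22.5 tcp [0.5098 0.2675 0.157 ] rot [137.36   0.28  76.63] F [-0.  -0.5  0. ] w 0.0486 q [-83.2  -3.6  26.6 125.4  53.6  54.9 -10.9]
dp tool [ 0.0045 -0.0286  0.0246] rows>= 0.6079592826359123
lean 42.64 lean az -13.68 x az 76.63 x elev -0.28
```

```bash
python3 -m inch '{"dp":[[0.0025,-0.0143,0.0123],[0.002,-0.0143,0.0123],[0,0,0],[0,0,0]],"turn":[0.3,0,0,0]}'; python3 look.py wrist:w17 scene:s17 >/dev/null; python3 go.py .5725 .257 .046;python3 -c "
from geo import *
crop('w17',165,40,335,240,3,'w17a')"
```

```text
time_s: 23.0
tool_pos: [0.5078, 0.2743, 0.122]
tool_rot: [137.3, -0.2, 76.4]
force: [0.4, 0.1, 0.3]
grip_width: 0.0438
t 23.1 tcp [0.5076 0.2742 0.1217] rot [137.29  -0.19  76.4 ] F [ 0.1 -0.8 -0.1] w 0.0432 q [-83.2   0.3  26.7 126.9  54.9  51.  -15.8]
dp tool [-0.0017 -0.002   0.1011] rows>= 1.6184829982201758
lean 42.71 lean az -13.39 x az 76.4 x elev 0.19
```

View pics/w17.png

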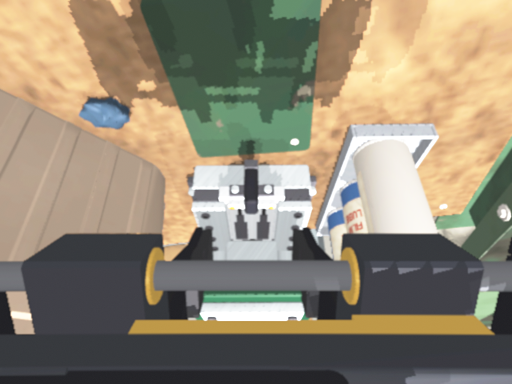

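View pics/w17a.png

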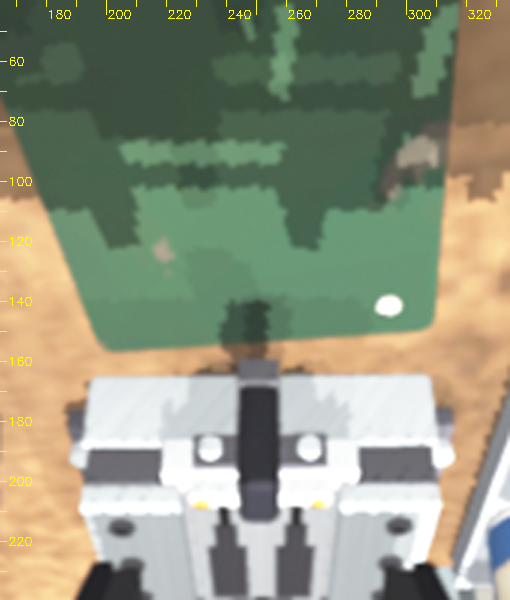

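```bash
python3 - <<'E'
from geo import *
w=Cam('w17')
f=lambda X,Y,z:w.atz((X/3+164.5,Y/3+39.5),z)
M=np.array([.595,.2518]);u=np.array([.974,-.2267]);n=np.array([.2267,.974])
def pr(t,a,b):
    m=(a+b)/2;print(t,m.round(4),'len',np.linalg.norm(a-b).round(4),'along',(m[:2]-M)@u,'across',(m[:2]-M)@n)
for z in (.070,.073,.076): pr('top front %g'%z,f(240,482,z),f(278,482,z));pr('top back %g'%z,f(242,522,z),f(277,522,z))
pr('low front',f(240,385,.033),f(278,385,.033))
pr('mouth lower z0',f(92,376,0),f(432,375,0))
E
```

```text
top front 0.07 [0.5526 0.2619 0.07  ] len 0.0104 along -0.04358795308242111 across 0.00018746719051504612
top back 0.07 [0.5747 0.2566 0.07  ] len 0.0103 along -0.020871117009265572 across 8.214378502848349e-05
top front 0.073 [0.5478 0.263  0.073 ] len 0.0102 along -0.04855919499406709 across 0.00024411222501293414
top back 0.073 [0.5694 0.2579 0.073 ] len 0.01 along -0.02634450260343244 across 0.00014111693786633803
top front 0.076 [0.5429 0.2642 0.076 ] len 0.0099 along -0.05353043690571311 across 0.0003007572595109303
top back 0.076 [0.5641 0.2592 0.076 ] len 0.0098 along -0.031817888197599314 across 0.00020009009070419341
low front [0.5577 0.2606 0.033 ] len 0.0113 along -0.03827821049615221 across 0.00011030283236777344
mouth lower z0 [0.5954 0.2524 0.    ] len 0.1191 along 0.00021402147334889643 across 0.0007008488076515211
```

```bash
python3 -m inch '{"dp":[[-0.0008,-0.001,0.03],[-0.0008,-0.001,0.03],[0,0,0.02],[0,0,0]],"turn":[-0.4,0,0,0]}'; python3 look.py wrist:w18 top:t18 scene:s18 >/dev/null; python3 go.py .5716 .2572 .046;python3 -c "
from geo import *
crop('t18',140,80,290,235,3.8,'t18a')
crop('w18',165,100,345,300,3,'w18a')"
```

```text
time_s: 23.6
tool_pos: [0.5585, 0.2584, 0.06]
tool_rot: [137.3, 0.3, 76.6]
force: [0.9, -0.3, 0.7]
grip_width: 0.0438
t 23.75 tcp [0.5579 0.2606 0.0609] rot [1.3731e+02 1.3000e-01 7.6740e+01] F [-0.5 -0.9 -0.2] w 0.0434 q [-79.   10.3  30.4 126.5  58.4  38.6 -18.4]
dp tool [-0.0001  0.0003  0.0206] rows>= 0.32917829767390755
lean 42.69 lean az -13.39 x az 76.74 x elev -0.13
```

View pics/w18.png

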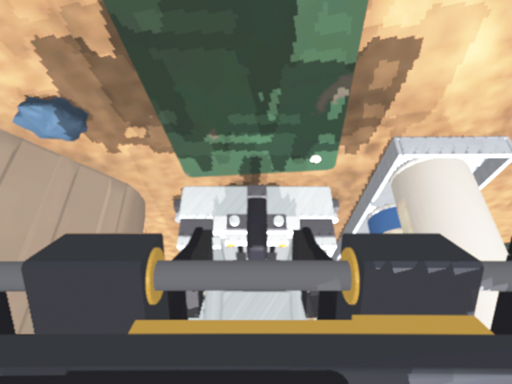

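View pics/t18a.png

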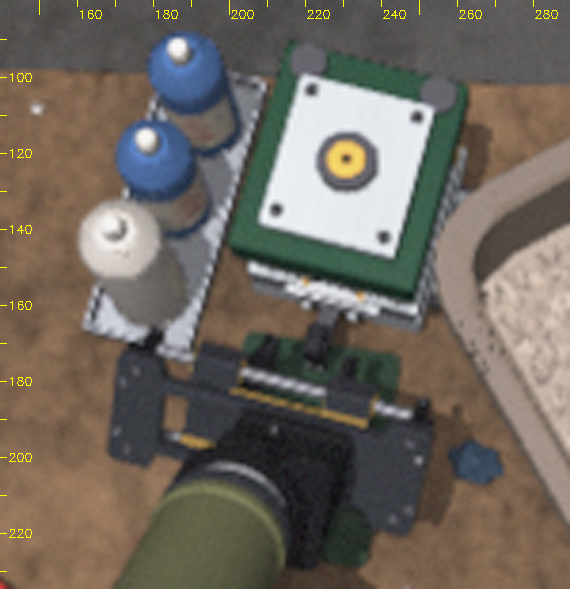

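```bash
python3 -m inch '{"dp":[[0,0,0.01],[0,0,0.01],[0,0,0],[0,0,0]],"turn":[0,0,0,0]}'; python3 look.py wrist:w19 top:t19 >/dev/null; python3 go.py .5716 .2572 .046;python3 -c "
from geo import *
crop('t19',140,80,290,235,3.8,'t19a')
crop('w19',165,150,345,300,4,'w19a')"
```

```text
time_s: 24.25
tool_pos: [0.5711, 0.2563, 0.0452]
tool_rot: [137.3, 0.2, 76.7]
force: [0.3, -0.2, -0.3]
grip_width: 0.0438
t 24.35 tcp [0.571  0.2566 0.0453] rot [137.33   0.21  76.71] F [-0.8 -0.9 -0.4] w 0.0435 q [-77.7  13.1  31.2 126.1  59.3  35.6 -19.4]
dp tool [ 0.0007  0.0008 -0.0002] rows>= 0.0168443890817311
lean 42.67 lean az -13.51 x az 76.71 x elev -0.21
```

View pics/w19a.png

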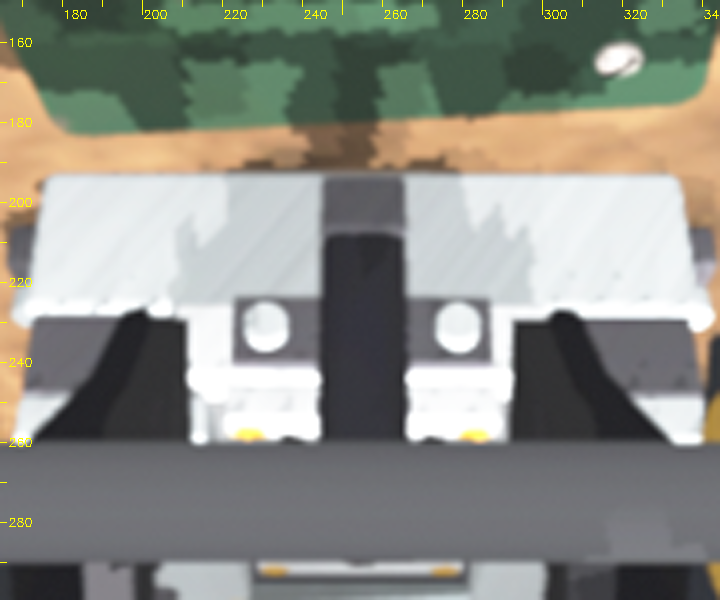

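View pics/t19a.png

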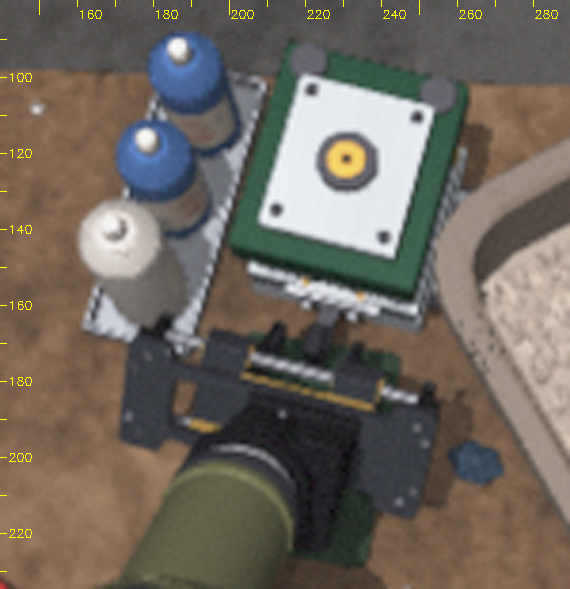

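```bash
python3 -m inch '{"dp":[[0.001,0,0],[0,0,0],[0,0,0],[0,0,0],[0,0,0],[0,0,0]],"turn":[0,0,0,0,0,0]}' 1 8; python3 go.py; python3 -m inch '{"dp":[[0,0,0],[0,0,0]],"turn":[0,0]}' ; python3 look.py wrist:w20 >/dev/null; python3 go.py;python3 -c "
from geo import *
crop('w20',165,150,345,300,4,'w20a')"
```

```text
time_s: 25.1
tool_pos: [0.5713, 0.2576, 0.0453]
tool_rot: [137.3, 0.2, 76.7]
force: [-0.1, 0.4, -0.1]
grip_width: 0.012
t 25.1 tcp [0.5713 0.2576 0.0453] rot [137.33   0.2   76.71] F [-0.1  0.4 -0.1] w 0.012 q [-77.7  13.2  31.2 126.   59.2  35.6 -19.4]
lean 42.67 lean az -13.5 x az 76.71 x elev -0.2
time_s: 25.35
tool_pos: [0.5713, 0.2576, 0.0453]
tool_rot: [137.3, 0.2, 76.7]
force: [0.3, 0.8, -0.1]
grip_width: 0.0117
t 25.4 tcp [0.5713 0.2576 0.0453] rot [137.33   0.2   76.71] F [0.2 0.6 0.6] w 0.0119 q [-77.7  13.2  31.2 126.   59.2  35.6 -19.4]
lean 42.67 lean az -13.5 x az 76.71 x elev -0.2
```

View pics/w20a.png

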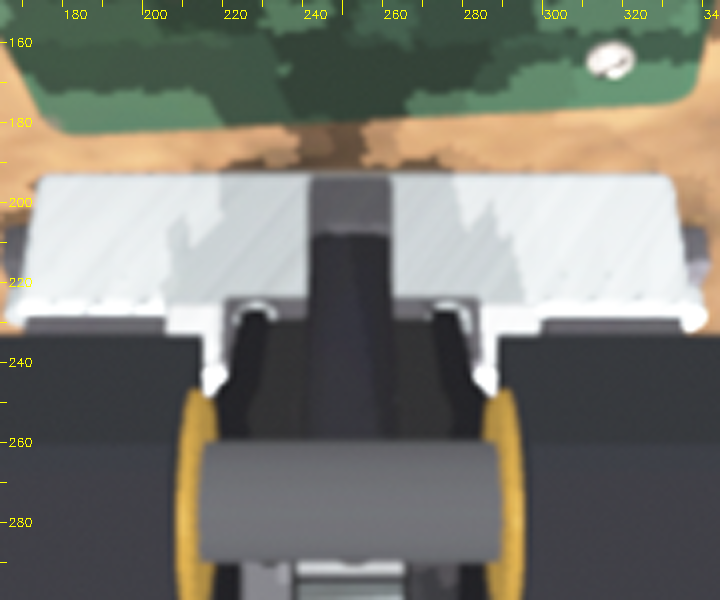

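```bash
python3 -m inch '{"dp":[[0,0,0],[0,0,0]],"turn":[0,0]}' 1 50; python3 - <<'E'
from cell import sensors
import numpy as np
from scipy.spatial.transform import Rotation as R
o=sensors.get_obs();Rt=R.from_euler('xyz',o['tool_rot'],degrees=True);print(o['force'].round(1),o['tool_pos'].round(4))
for yaw in (-12.8,-13.1,-13.4):
    a=np.radians(yaw);print(yaw,Rt.inv().apply([-np.cos(a)*10,-np.sin(a)*10,0]).round(3))
E
```

```text
time_s: 25.65
tool_pos: [0.5713, 0.2576, 0.0453]
tool_rot: [137.3, 0.2, 76.7]
force: [-0.1, 0.6, 0.5]
grip_width: 0.0116
[-0.1  0.6  0.5] [0.5713 0.2576 0.0453]
-12.8 [-0.085 -7.353 -6.777]
-13.1 [-0.033 -7.353 -6.778]
-13.4 [ 0.019 -7.353 -6.778]
```

```bash
python3 -m inch '{"dp":[[0,-0.00735,-0.00678],[0,-0.00735,-0.00678],[0,0,0]],"turn":[0,0,0]}'; python3 go.py .5713 .2576 .0453
```

```text
time_s: 26.02
tool_pos: [0.5508, 0.2624, 0.0452]
tool_rot: [137.4, 0.2, 76.8]
force: [-2.2, -0.3, 2.1]
grip_width: 0.0114
t 26.02 tcp [0.5508 0.2624 0.0452] rot [137.35   0.24  76.75] F [-2.2 -0.3  2.1] w 0.0114 q [-79.6  11.9  30.3 127.3  59.4  37.6 -21.3]
dp tool [0.0001 0.0156 0.0142] rows>= 0.33724981485183636
lean 42.65 lean az -13.51 x az 76.75 x elev -0.24
```

```bash
python3 -m inch '{"dp":[[0,-0.00735,-0.00678],[0,-0.00735,-0.00678],[0,-0.00735,-0.00678],[0,-0.00735,-0.00678],[0,0,0],[0,0,0]],"turn":[0,0,0,0,0,0]}'; python3 look.py wrist:w21 top:t21 >/dev/null; python3 go.py .5713 .2576 .0453
```

```text
time_s: 26.78
tool_pos: [0.5128, 0.2716, 0.0453]
tool_rot: [137.3, 0.2, 76.7]
force: [-1.2, -0.1, -0.9]
grip_width: 0.0118
t 26.88 tcp [0.513  0.2715 0.0453] rot [137.34   0.19  76.71] F [-1.   0.4 -1.2] w 0.0113 q [-83.    9.6  28.5 129.5  59.3  41.5 -24.7]
dp tool [-0.0001  0.044   0.0406] rows>= 0.9585783230906026
lean 42.67 lean az -13.49 x az 76.71 x elev -0.19
```

View pics/w21.png

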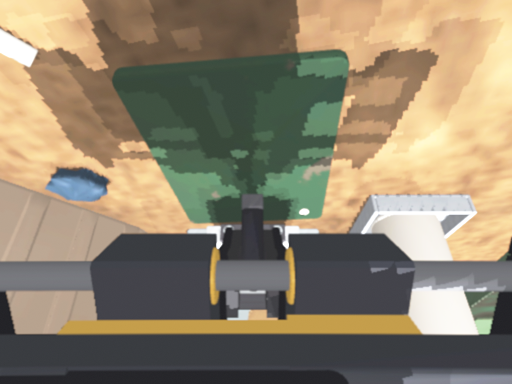

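```bash
python3 -m inch '{"dp":[[0,-0.00735,-0.00678],[0,-0.00735,-0.00678],[0,-0.00735,-0.00678],[0,0,0]],"turn":[0,0,0,0]}' 1 60; python3 go.py; python3 -m inch '{"dp":[[0,-0.00588,-0.00542],[0,-0.00588,-0.00542],[0,-0.00294,-0.00271],[0,0,0],[0,0,0]],"turn":[0,0,0,0,0]}'; python3 look.py wrist:w22 top:t22 scene:s22 >/dev/null; python3 go.py .5713 .2576 .0453;python3 -c "
from geo import *
crop('t22',140,80,290,235,3.8,'t22a')
crop('s22',220,120,360,230,4.5,'s22a')"
```

```text
time_s: 27.38
tool_pos: [0.4827, 0.2789, 0.0451]
tool_rot: [137.4, 0.2, 76.8]
force: [-1.0, -0.4, -0.4]
grip_width: 0.0113
t 27.38 tcp [0.4827 0.2789 0.0451] rot [137.36   0.21  76.8 ] F [-1.  -0.4 -0.4] w 0.0113 q [-85.6   8.1  26.7 131.   58.6  44.5 -27.2]
lean 42.64 lean az -13.43 x az 76.8 x elev -0.21
time_s: 28.0
tool_pos: [0.4644, 0.2827, 0.0454]
tool_rot: [137.3, 0.2, 76.7]
force: [0.3, 0.2, -1.7]
grip_width: 0.0116
t 28.15 tcp [0.4644 0.2826 0.0453] rot [137.33   0.21  76.68] F [ 0.1 -0.2 -1.5] w 0.0111 q [-87.1   7.3  25.5 131.7  58.   46.4 -28.8]
dp tool [0.0003 0.0807 0.0744] rows>= 1.7559739787293607
lean 42.67 lean az -13.55 x az 76.68 x elev -0.21
```

View pics/w22.png

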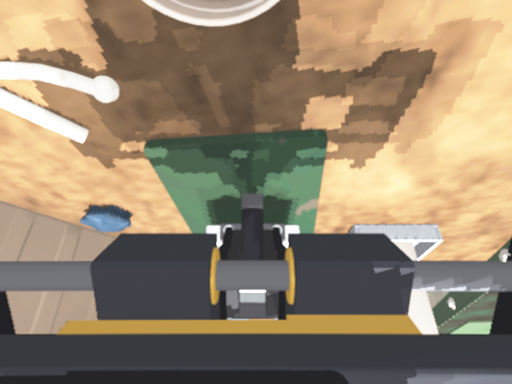

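View pics/t22a.png

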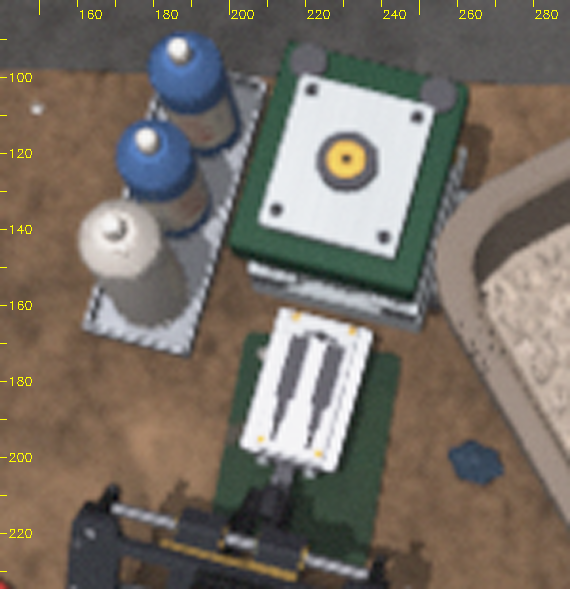

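View pics/s22a.png

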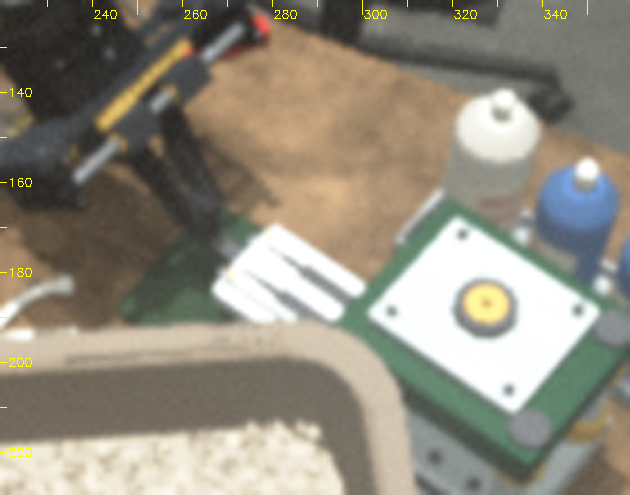

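```bash
python3 -m inch '{"dp":[[0,-0.00735,-0.00678],[0,-0.00735,-0.00678],[0,-0.00735,-0.00678],[0,-0.0034,0.00368],[0,-0.0034,0.00368],[0,-0.0034,0.00368],[0,0,0],[0,0,0]],"turn":[0,0,0,0,0,0,0,0]}'; python3 look.py wrist:w23 top:t23 scene:s23 >/dev/null; python3 go.py .435 .2896 .0213;python3 -c "
from geo import *
crop('t23',140,80,290,235,3.8,'t23a')
crop('s23',220,120,360,230,4.5,'s23a')"
```

```text
time_s: 29.15
tool_pos: [0.4353, 0.2894, 0.0303]
tool_rot: [137.3, 0.2, 76.7]
force: [-0.1, 0.8, -1.8]
grip_width: 0.0112
t 29.3 tcp [0.4352 0.2897 0.0304] rot [137.33   0.19  76.7 ] F [ 0.2  0.6 -3. ] w 0.0114 q [-89.5   8.3  23.6 133.1  57.6  47.5 -33.3]
dp tool [-0.0001 -0.0063  0.0066] rows>= 0.146374927450502
lean 42.67 lean az -13.51 x az 76.7 x elev -0.19
```

View pics/t23a.png

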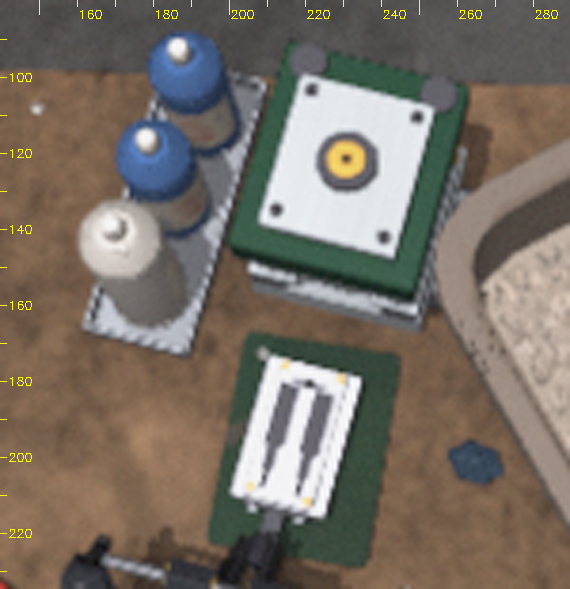

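View pics/w23.png

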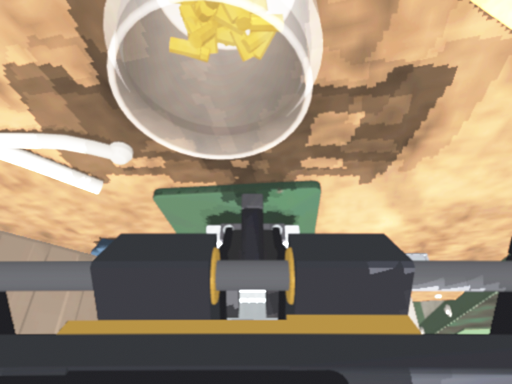

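```bash
python3 -m inch '{"dp":[[0,0.0059,0.0054],[0,-0.0024,0.0026],[0,-0.0017,0.0018],[0,0,0],[0,0,0]],"turn":[0,0,0,0,0]}'; python3 look.py top:t24 scene:s24 >/dev/null; python3 go.py .443 .2877 .0213;python3 -c "
from geo import *
crop('t24',140,80,290,235,3.8,'t24a')
crop('s24',220,120,360,230,4.5,'s24a')"
```

```text
time_s: 29.92
tool_pos: [0.4427, 0.2878, 0.0243]
tool_rot: [137.3, 0.2, 76.7]
force: [0.5, 1.1, -1.7]
grip_width: 0.0115
t 30.02 tcp [0.4427 0.2879 0.0243] rot [137.33   0.2   76.71] F [ 0.7  0.2 -1.3] w 0.011 q [-88.8   9.5  24.1 133.   58.4  46.1 -33.5]
dp tool [-0.0001 -0.0018  0.0024] rows>= 0.04904187670677086
lean 42.67 lean az -13.51 x az 76.71 x elev -0.2
```

View pics/s24a.png

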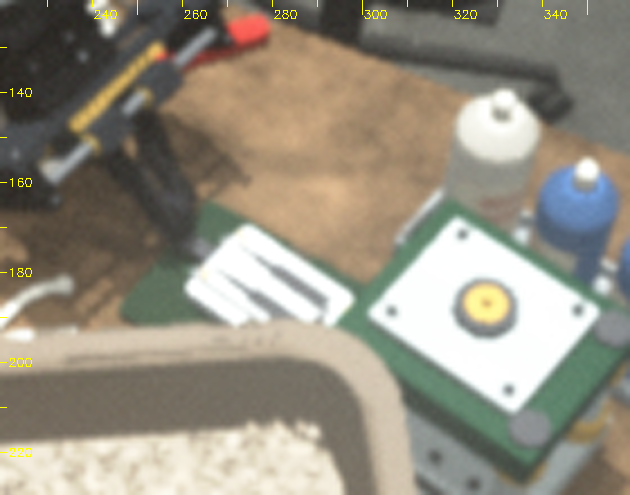

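Now the last ~3 mm down until contact.

```bash
python3 -m inch '{"dp":[[0,-0.0010,0.0011],[0,0,0]],"turn":[0,0]}'|grep -E 'pos|force';python3 -m inch '{"dp":[[0,-0.0007,0.00075],[0,0,0]],"turn":[0,0]}'|grep -E 'pos|force'; python3 -m inch '{"dp":[[0,-0.0005,0.00055],[0,0,0]],"turn":[0,0]}'|grep -E 'pos|force'; python3 go.py
```

```text
tool_pos: [0.4427, 0.2877, 0.0227]
force: [-0.2, -0.0, -3.2]
tool_pos: [0.4428, 0.2878, 0.0219]
force: [-0.5, -0.1, -0.6]
tool_pos: [0.4429, 0.2879, 0.0213]
force: [-1.0, -0.5, 0.4]
t 30.77 tcp [0.4429 0.2879 0.0213] rot [137.31   0.2   76.7 ] F [-1.  -0.5  0.4] w 0.0112 q [-88.8   9.9  24.1 133.   58.6  45.7 -34. ]
lean 42.69 lean az -13.52 x az 76.7 x elev -0.2
```

```bash
python3 -m inch '{"dp":[[0,-0.0005,0.00055],[0,0,0]],"turn":[0,0]}'|grep -E 'pos|force';python3 -m inch '{"dp":[[0,0,0],[0,0,0]],"turn":[0,0]}'|grep -E 'pos|force'; python3 look.py top:t25 >/dev/null; python3 go.py;python3 -c "
from geo import *
crop('t25',150,130,270,250,5,'t25a')"
```

```text
tool_pos: [0.4431, 0.2881, 0.0211]
force: [-4.3, -0.4, 7.0]
tool_pos: [0.4431, 0.2881, 0.0211]
force: [-4.7, -0.9, 6.8]
t 31.32 tcp [0.4431 0.288  0.0211] rot [137.26   0.19  76.69] F [-5.2 -1.4  6.4] w 0.0116 q [-88.8  10.   24.1 133.   58.7  45.7 -34.1]
lean 42.74 lean az -13.52 x az 76.69 x elev -0.19
```

View pics/t25a.png

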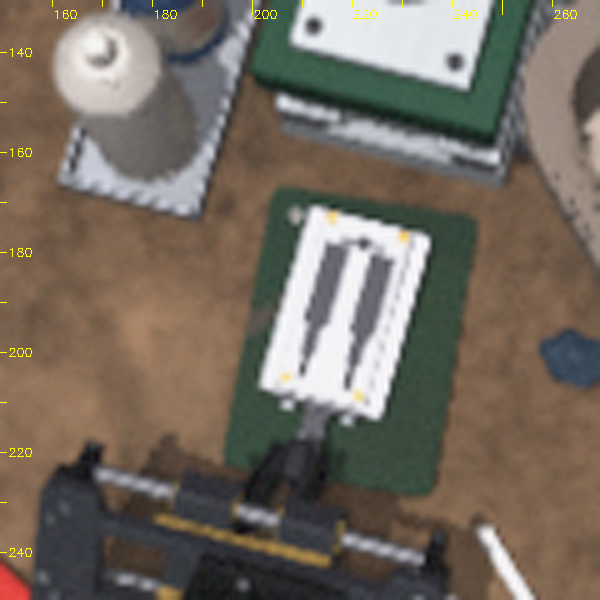

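```bash
python3 - <<'E'
from geo import *
t=Cam('t25');m=t.atz((218.7,191.9),.027);c=np.array([.5017,.2676]);a=np.radians(-7.5)
d=m[:2]-c;print(m.round(4),'along',d@[np.cos(a),np.sin(a)],'across',d@[-np.sin(a),np.cos(a)])
E
python3 -m inch '{"dp":[[0,0,0],[0,0,0],[0,0,0],[0,0,0]],"turn":[0,0,0,0]}' 0.3; python3 go.py
```

```text
[0.5121 0.2691 0.027 ] along 0.01011534335702453 across 0.002822463568140461
time_s: 31.82
tool_pos: [0.4429, 0.2877, 0.0203]
tool_rot: [137.3, 0.2, 76.7]
force: [0.5, 0.2, 0.8]
grip_width: 0.0298
t 31.82 tcp [0.4429 0.2877 0.0203] rot [137.33   0.22  76.7 ] F [0.5 0.2 0.8] w 0.0298 q [-88.8  10.   24.2 133.   58.7  45.6 -34.1]
lean 42.67 lean az -13.54 x az 76.7 x elev -0.22
```

```bash
python3 -m inch '{"dp":[[0,0.0068,-0.0073],[0,0.0136,-0.0147],[0,0.027,-0.0294],[0,0.034,-0.037],[0,0,0],[0,0,0],[0,0,0]],"turn":[0,0,0,0,0,0,0]}'; python3 look.py wrist:w26 top:t26 scene:s26 >/dev/null; python3 go.py;python3 -c "
from geo import *
crop('t26',130,80,290,240,3.7,'t26a')
crop('s26',220,110,400,230,4.2,'s26a')"
```

```text
time_s: 32.7
tool_pos: [0.4425, 0.2872, 0.1393]
tool_rot: [137.3, 0.4, 76.7]
force: [-0.5, -0.2, -0.4]
grip_width: 0.0304
t 32.85 tcp [0.4426 0.2875 0.1396] rot [137.32   0.34  76.7 ] F [ 0.9 -0.4 -0.4] w 0.0307 q [-89.7  -4.6  23.3 128.6  52.9  60.  -19.2]
lean 42.68 lean az -13.67 x az 76.7 x elev -0.34
```

View pics/w26.png

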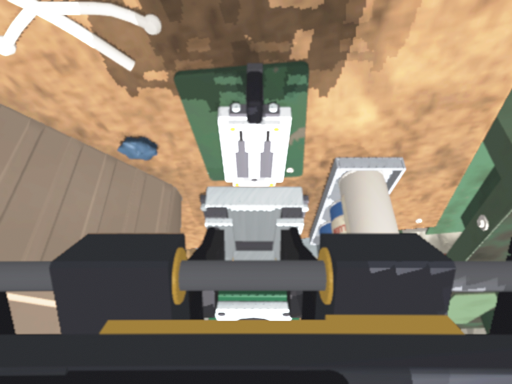

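View pics/t26a.png

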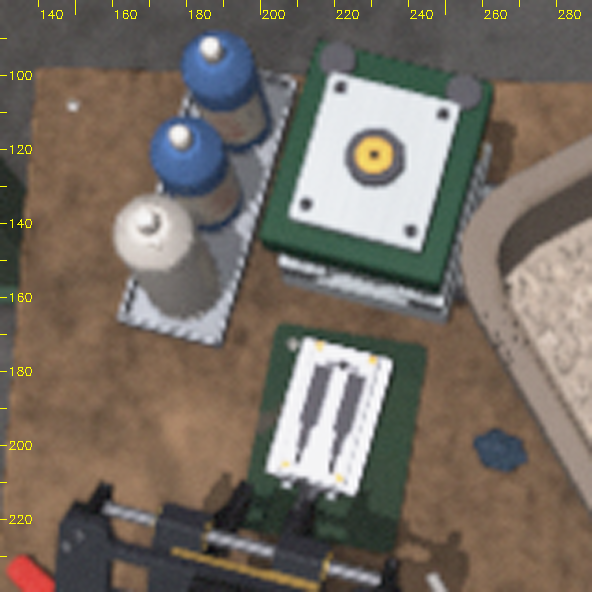

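View pics/s26a.png

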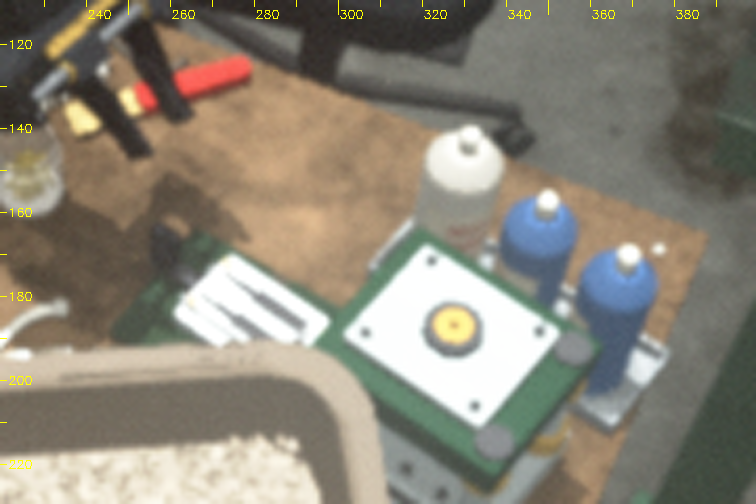

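```bash
python3 -c "
from cell import env
print(env.sign_off())"; python3 go.py
```

```text
the job is handed in; nothing more can be done
None
the job is handed in; nothing more can be done
```

Both parts of the job were done and it was handed in at about 33 s of the 59 s allowed. No verdict was reported.

**White can:** I gripped the toppled can lightly near its cap and swung it up about its base edge on the plate. I then let it settle and re-gripped it centred before carrying it to the lane. In the wrist picture after release, an upright can model placed at (0.606, 0.380) matches the can. That is about 4 mm along the lane from my estimate of the place's centre. The blue cans look untouched.

**Hand lean:** The moves can only turn about the tool's own axis, so I got the lean by pushing the arm past its reach over the empty far side. That left the hand leaning back 42.7°, in line with the channel.

**Slide:**
- I drew the slide about 110 mm straight and level; the wrist force never read more than about 3 N.
- I then lowered it onto the plate until about 7 N showed contact, opened the fingers and rose about 120 mm.

**Last checks:**
- The slide looks flat on the plate, cavities up, with its middle about 10 mm along and 3 mm across from the plate's centre.
- The can is upright, and the lump and blue cans look unmoved. The jar is within about a pixel of where it started; I did not measure the scraper.
- The hand touches nothing.

**Disagreements:**
- The top and wrist cameras differed by 3–4 mm; I used the wrist readings.
- The gripper read 47–50 mm on the 53 mm can, and I did not find out why.
- The grip's position from its top edge and its lower edge differed by about 9 mm, so I took the value that fitted the given dimensions. The grasp closed cleanly at 12 mm.

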